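# Slide the bypass door of the parts chest away and fetch the bucking bar

### The job

Open the blue parts chest by sliding its yellow door underneath the grey one until it is fully home against its stop, with its rear edge tucked in a little behind the grey door's edge; do not force the doors, and leave the grey door closed. Then lift the steel bucking bar out of the opened bay and set it down, not drop it, flat on the middle of the green mat, and let go. Do not knock over the oil bottle or the jar.

Things in the scene. Friction and masses are not known exactly. Their poses are not given: they have to be found in the camera images.
- chest: Fixed blue chest, 390 x 200 mm, 90 mm high, with two sliding doors on top. Origin: centre of its underside. Its x is the sliding direction, from the yellow door's bay (on the right as seen from the robot) to the grey door's. That bay: x -183 to -4, y -88 to 88 mm, floor 12 mm above the table, walls up to 90 mm; it holds the bar and a small can (24 mm across, 30 mm high) near x -162, y +65 mm.
- lower_door (a joint): Travel (m) of the yellow lower door along chest +x. 182 mm long, 174 wide, 14 thick, underside 60 mm above the table. 0 = closed (rear end face at chest x -178 mm); starts 0 to 12 mm open; 0.172 = rear face flush with the grey door's edge; 0.179 = fully home on a hard stop, rear face 7 mm further in. Stays where left; about 5 N dry friction plus 8 N per m/s.
- cup (a point): Floor centre of the yellow door's finger cup, an open rectangular recess 40 mm in chest x, 70 mm in y, 10 mm deep, upright walls, black floor 64 mm above the table; 80 mm ahead of the door's rear face. Fingers in it meet the grey door's edge after about 70 mm of travel; then the cup vanishes under that door.
- rear_edge (a point): Middle of the yellow door's upright rear end face (its chest -x end), 14 mm high, 174 mm wide, 67 mm above the table. Once the door is part open it can be pushed from inside the bay. An upright finger is stopped at flush by the grey door's edge; one tilted 30 to 40 degrees, tip leading in chest +x and low on the face, reaches further in under it.
- upper_door (a joint): Travel (m) of the grey upper door along chest -x, over the yellow one. 190 mm long, 10 mm thick, underside 78 mm, top 88 mm above the table, 4 mm above the yellow door. 0 = closed, as it starts, against its own stop, so it cannot move in +x. Slides easily (2.5 N).
- upper_edge (a point): Middle of the grey door's upright end face on the yellow door's side, half-way up (83 mm above the table); at chest x -6 mm when closed.
- bar_center (a point): Centre of the loose steel bucking bar, half-way up (18 mm above its underside). 70 mm long in its x, 30 mm wide in y, 36 mm high, the last 20 mm at its +x end stepped down to 22 mm; about 0.45 kg. It starts flat on the bay's floor under the yellow door, clear of the door. Grip across the 30 mm.
- mat: Fixed green plastic mat, 200 mm in its x, 160 mm in y, 5 mm thick, left or right of the chest. Origin: centre of its underside. (The grey open tray of the same size, on the other side, is not wanted.)
- oil: Oil bottle standing upright, 52 mm across, 130 mm high, with a red cap, beyond the chest on the left. Origin: centre of its underside; z axis up.
- jar: Jar standing upright, 60 mm across, 75 mm high, with a steel lid, beyond the chest on the right. Origin: centre of its underside; z axis up.

How it is judged:
On the way, in this order (a step that is already met when the one before it is completed fails the run):
1. the yellow door is slid fully home under the grey one, at least 3.5 mm past flush (value of joint lower_door above 0.1755 m), for 0.2 s.
2. the bar is lifted out of the bay, above the chest's rim (height (world z) of bar_center above 0.1 m), for 0.1 s.
At the end, for the whole second after the job is handed in: The yellow door still fully home under the grey one (travel over 174.5 of 179 mm), the grey door closed (within 8 mm), and the bar lying flat, upright way up and still on the green mat, its centre within 50 mm (mat's x) and 40 mm (mat's y) of the mat's centre (value of joint lower_door above 0.1745 m and value of joint upper_door below 0.008 m and x of bar_center in the frame of mat between -0.05 and 0.05 m and y of bar_center in the frame of mat between -0.04 and 0.04 m and height (world z) of bar_center below 0.028 m and angle between bar_center's own z axis and vertical below 0.1 rad and linear speed of bar below 0.02 m/s); the robot touches nothing.
It fails at once if a door is forced: more than 45 N between the fingers and either door (contact force between the fingers and lower_door above 45 N or contact force between the fingers and upper_door above 45 N).
It fails at once if the grey door is slid open by more than 15 mm (value of joint upper_door above 0.015 m).
It fails at once if the bar is dropped or thrown: faster than 0.6 m/s while out of the fingers (linear speed of bar above 0.6 m/s and contact force between the fingers and bar below 0.1 N).
It fails at once if the oil bottle or the jar is knocked over (angle between any of oil, jar's own z axis and vertical above 0.6 rad).
It also fails if it takes over 72 s, if anything falls off the work surface, if the arm or the gripper's body presses on something with over 40 N, if the wrist force passes 120 N, or if a joint passes its speed limit or range.

### The arm

A 7-joint arm with a two-finger parallel gripper is mounted at the origin on the work surface. World frame = base frame: x ahead of the robot, y to its left, z up, the work surface at z = 0. Lengths are in m, angles in rad, forces in N, time in s.
With the tool pointing down it reaches from about 0.4 to 0.85 m from the base axis. Payload 10.4 kg.
Tool frame: the origin (TCP) lies on the centre line of the jaws, within the pads' length; the fingertips stand 14 mm ahead of it and the grasp point (between the pads) lies 5 mm behind it (tip_reach is the z of the fingertips in the tool frame, in m); z points along the fingers, x is the direction in which the jaws open and shut, and the axes are right-handed (so a half turn about z gives the same grasp; the last joint's range is limited). The gripper opens to 87 mm and grips with 3 to 60 N. Pads are 19 mm wide; open, the fingers measure 117 mm over their backs; the gripper's body (75 mm by 190 mm) begins 51 mm behind the grasp point.
Start: joints at [1.162, 0.332, -0.065, 1.46, 0.022, 1.35, -0.088], TCP at [0.235, -0.579, 0.237] pointing down, gripper open.
Joint ranges: [-2.6, 2.6], [-0.5, 2.12], [-1.47, 1.34], [0.16, 2.42], [-1.27, 4.41], [0.06, 2.06], [-2.6, 2.6]. Speed limits (rad/s): [2.22, 2.22, 2.79, 2.79, 3.14, 3.14, 3.14].

### API

Orientations are given as a unit quaternion [x, y, z, w].
In Python, from bench import * gives the robot as it stands.
- The arm moves only by the tool carry_out, never from a script. Its argument "rows" is a list of rows, each a list of 5 numbers: the closure, from -1 (fully open) to 1 (shut), so that 0 is half open, then the shift along the tool's x, y, z in units of 30 mm (1.0 is 30 mm), then the turn about the tool's z in units of 5 degrees (1.0 is 5 degrees). In form: [[jaw, x, y, z, turn], ...]. A call has 1 to 20 rows; each row shifts and turns the pose as measured when the row begins, along the tool's axes as they then stand; what a row does not reach is not made up. A row lasts 1/12 s, in which the tool goes at most 41.7 mm and 7.16 degrees, less where a joint would pass 70% of its speed; a pose out of reach is approached as far as the arm can. A call is refused whole if a number of a shift passes 1 or a number of a turn 1, either way. A call with a gripper value outside its range is refused whole. The fingers move at their own pace and stop on an object; "force" is the grip in N (left out, the last holds). Time passes only in rows, so rows that do not move let the fingers close. It gives the time, the measured TCP pose, the force and the opening at its end, in the units of the state.
- read_state(): the state, without advancing time (a new reading comes with each control period).
- camera(name): name is "scene" or "top" or "wrist"; returns the picture (400x640x3 uint8, blue, green, red); there is no depth.
- camera_info(name): a dict with "fx", "fy", "cx", "cy" (pixels), "extrinsics" (4x4, takes a point from camera to world coordinates); the wrist camera has in their place "tool_from_camera" (4x4, takes a point from camera to tool coordinates, whose origin is the TCP and whose axes are the tool frame's). Camera axes: x right, y down, z forward; pixel columns grow to the right and rows downward; lengths in m; the calibration is good to about 2 mm. A picture is of the moment at which its call begins: read the wrist's pose just before it. camera_info takes no time and is no camera call.
- close_job(): hands the job in, once; it reports no verdict.
Trained networks look in the newest picture that a camera, given by its name, has taken for a name from the list of things; names that differ only in an ending like _2 or _b are one class to them, and where a whole thing is asked for, a point or a joint stands for the part that bears it (a point fixed in the world has none). Each returns a list of dicts, best first, with "conf" (0 to 1); they miss things now and then, are a little off and sometimes report something else, mostly with a low value. They report only what shows in the picture. A call takes as long as a camera call.
- recognise(query, camera): "box" ([centre column, centre row, width, height] in pixels, round what is visible of it).
- silhouettes(query, camera): "mask" (400x640 bool, what is visible of it) and "box" ([centre column, centre row, width, height] in pixels, round what is visible of it).
- pinpoint(query, camera): "xy" ([column, row] in pixels: a listed point, or the origin of a listed thing).
The state is a dict: "time": time; "joint_positions": joint angles; "joint_vel": joint speeds; "joint_torque": joint torques, N m; "ee_pos": TCP position; "eef_rot": TCP orientation; "ft_force": force on the tool from outside, world axes, zero at the start; "torque": the same for the moment, N m; "width": finger opening in m.
Only numpy, scipy, OpenCV 4.12 (cv2) and the standard library are available. Lean on these libraries where they do the work, as an engineer would, in place of code of your own. Each camera call takes 0.05 s, during which the arm holds its last target. There are 200 camera calls.

## Working session

There is one attempt and no reset: what is moved stays moved. The work goes in short steps, Python scripts to look and compute and a tool call to move; the robot and the scene stay as the last step left them, time stands still between calls to the robot, and variables do not carry over. Pictures are saved under pics/ and viewed, about 8 in all and at most 12, crops included, and the job is handed in when it is done.

Besides the shell and the picture viewer there is one more tool, called after "Emit:" in YAML: its name, and indented under it one key for each argument. carry_out: Moves the arm, as the interface text tells. Its arguments: {"type":"object","properties":{"rows":{"type":"array","items":{"type":"array","items":{"type":"number"}}},"force":{"type":"number"}},"required":["rows"]}

```bash
mkdir -p pics; ls
cat > h.py <<'E'
from bench import *
import numpy as np, cv2
from scipy.spatial.transform import Rotation as R
def T_wc(name):
    ci=camera_info(name)
    if 'extrinsics' in ci: return ci,np.array(ci['extrinsics'])
    s=read_state(); T=np.eye(4); T[:3,:3]=R.from_quat(s['eef_rot']).as_matrix(); T[:3,3]=s['ee_pos']
    return ci,T@np.array(ci['tool_from_camera'])
def ray(ci,T,px,z):
    d=T[:3,:3]@np.array([(px[0]-ci['cx'])/ci['fx'],(px[1]-ci['cy'])/ci['fy'],1.])
    return T[:3,3]+d*(z-T[2,3])/d[2]
def proj(ci,T,p):
    q=np.linalg.inv(T)@np.append(p,1); return np.array([ci['fx']*q[0]/q[2]+ci['cx'],ci['fy']*q[1]/q[2]+ci['cy']])
E
python3 - <<'E'
from h import *
s=read_state(); print({k:np.round(v,3) for k,v in s.items()})
Z=dict(chest=0,cup=.064,rear_edge=.067,upper_edge=.083,mat=0,oil=0,jar=0,lower_door=.074,upper_door=.088)
im=[]
for c in ('scene','top'):
    ci,T=T_wc(c); im.append(camera(c).copy())
    print(c,'cam at',np.round(T[:3,3],3))
    for q,z in Z.items():
        for r in pinpoint(q,c)[:2]: print(q,np.round(r['xy'],1),round(r['conf'],2),np.round(ray(ci,T,r['xy'],z),4))
cv2.imwrite('pics/a.png',cv2.resize(np.vstack(im),(800,1000))[:0+1000]) if 0 else [cv2.imwrite(f'pics/{n}.png',i) for n,i in zip('ab',im)]
E
```

```text
pics
{'time': np.float64(0.0), 'joint_positions': array([ 1.162,  0.333, -0.065,  1.461,  0.022,  1.35 , -0.088]), 'joint_vel': array([-0.002, -0.001, -0.001,  0.   , -0.   ,  0.001,  0.   ]), 'joint_torque': array([-0.0000e+00, -6.2325e+01,  2.4000e-02, -3.8990e+01, -6.1000e-02,
        4.0000e-02,  0.0000e+00]), 'ee_pos': array([ 0.235, -0.579,  0.236]), 'eef_rot': array([ 0.83 , -0.558, -0.001, -0.   ]), 'ft_force': array([ 0.3  ,  0.596, -0.395]), 'torque': array([-0.029,  0.005, -0.043]), 'width': np.float64(0.087)}
scene cam at [ 1.34  -0.084  0.933]
chest [327.9 207.6] 0.95 [ 0.5631  0.0284 -0.    ]
cup [298.7 199.4] 0.63 [ 0.5745 -0.0568  0.064 ]
rear_edge [265.5 203.9] 0.75 [ 0.5803 -0.1506  0.067 ]
upper_edge [321.3 189.6] 0.8 [0.5637 0.0095 0.083 ]
mat [433.3 179.2] 0.66 [0.495  0.3757 0.    ]
oil [428.  234.1] 0.67 [0.7004 0.2936 0.    ]
oil [326.1 206.3] 0.48 [0.5573 0.0238 0.    ]
jar [211.2 259.6] 0.98 [ 0.6992 -0.3098 -0.    ]Traceback (most recent call last):
  File "<stdin>", line 9, in <module>
ValueError: it knows: bar_center, chest, cup, jar, mat, oil, rear_edge, upper_edge
```

```bash
python3 -c "
import cv2,numpy as np
a=cv2.imread('pics/a.png');b=cv2.imread('pics/b.png')
cv2.imwrite('pics/ab.png',np.vstack([cv2.resize(a,(480,300)),cv2.resize(b,(480,300))]))"
```

```text
[ WARN:0@0.007] global loadsave.cpp:275 findDecoder imread_('pics/a.png'): can't open/read file: check file path/integrity
[ WARN:0@0.007] global loadsave.cpp:275 findDecoder imread_('pics/b.png'): can't open/read file: check file path/integrity
Traceback (most recent call last):
cv2.error: OpenCV(4.12.0) /io/opencv/modules/imgproc/src/resize.cpp:4208: error: (-215:Assertion failed) !ssize.empty() in function 'resize'
```

Run:
```python
from h import *
Z=dict(chest=0,cup=.064,rear_edge=.067,upper_edge=.083,mat=0,oil=0,jar=0)
c='top'
ci,T=T_wc(c); im=camera(c).copy(); print(np.round(T,3),ci['fx'],ci['cx'],ci['cy'])
for q,z in Z.items():
    for r in pinpoint(q,c)[:2]: print(q,np.round(r['xy'],1),round(r['conf'],2),np.round(ray(ci,T,r['xy'],z),4))
a=camera('scene')
cv2.imwrite('pics/ab.png',np.vstack([a[100:300],im])[:600])
for q in('lower_door','upper_door','mat','chest'):
  for r in silhouettes(q,c)[:1]:
    box=cv2.minAreaRect(np.argwhere(r['mask'])[:,::-1].astype(np.float32)); 
    z=dict(lower_door=.074,upper_door=.088,mat=.005,chest=.09)[q]
    print(q,r['conf'],[np.round(ray(ci,T,p,z)[:2],4) for p in cv2.boxPoints(box)])
```

```text
[[ 0.017 -0.983  0.182  0.438]
 [-1.    -0.012  0.029 -0.028]
 [-0.026 -0.183 -0.983  1.012]
 [ 0.     0.     0.     1.   ]] 394.43770890806564 319.3856297703528 202.73327800425042
chest [307.  225.7] 0.55 [0.5653 0.0329 0.    ]
cup [352.1 221.5] 0.78 [ 0.5689 -0.0799  0.064 ]
rear_edge [377.7 217.3] 0.55 [ 0.5795 -0.1414  0.067 ]
upper_edge [308.3 224. ] 0.58 [0.5589 0.0249 0.083 ]
mat [172.2 249.2] 0.89 [0.4996 0.3797 0.    ]
mat [308.4 226.2] 0.61 [0.564  0.0293 0.    ]
oil [211.3 173.1] 0.58 [0.703  0.2917 0.    ]
jar [439.9 178.5] 0.95 [ 0.6943 -0.3128  0.    ]
jar [211.6 169.4] 0.3 [0.7132 0.2915 0.    ]
lower_door 0.89 [array([0.6453, 0.0284]), array([ 0.665 , -0.1408]), array([ 0.4998, -0.1556]), array([0.4805, 0.0082])]
upper_door 0.86 [array([0.6269, 0.2241]), array([0.6495, 0.028 ]), array([0.4753, 0.0068]), array([0.4532, 0.1961])]
mat 0.81 [array([0.3998, 0.4642]), array([0.6088, 0.4528]), array([0.586 , 0.2881]), array([0.3795, 0.3054])]
chest 0.96 [array([0.6398, 0.2393]), array([ 0.6867, -0.1624]), array([ 0.4826, -0.1798]), array([0.4369, 0.2058])]
```

View pics/ab.png

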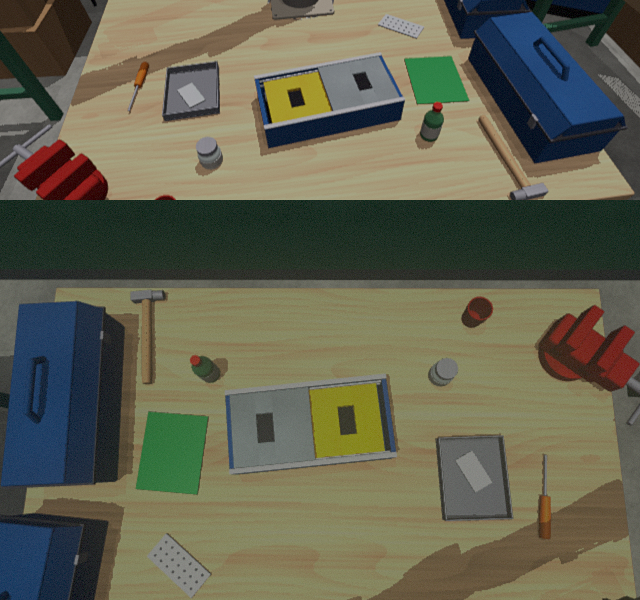

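Plan: push the door with closed fingers in the cup, then push on its rear face to near flush. Rows can't tilt the tool, so I'll use the gripped bar as a low pusher for the last few mm.

Emit:
carry_out:
  rows:
    - [1, -0.57, -0.84, 0, 0]
    - [1, -0.57, -0.84, 0, 0]
    - [1, -0.57, -0.84, 0, 0]
    - [1, -0.57, -0.84, 0, 0]
    - [1, -0.57, -0.84, 0, 0]
    - [1, -0.57, -0.84, 0, 0]
    - [1, -0.57, -0.84, 0, 0]
    - [1, -0.57, -0.84, 0, 0]
    - [1, -0.57, -0.84, 0, 0]
    - [1, -0.57, -0.84, 0, 0]
    - [1, -0.57, -0.84, 0, 0]
    - [1, -0.57, -0.84, 0, 0]
    - [1, -0.57, -0.84, 0, 0]
    - [1, -0.57, -0.84, 0, 0]
    - [1, -0.57, -0.84, 0, 0]
    - [1, -0.57, -0.84, 0, 0]
    - [1, -0.57, -0.84, 0, 0]
    - [1, -0.57, -0.84, 0, 0]
    - [1, -0.57, -0.84, 0, 0]
    - [1, -0.57, -0.84, 0, 0]
  force: 20

```text
time: 2.72
ee_pos: [0.5853, -0.0578, 0.2364]
eef_rot: [0.825, -0.565, 0.003, 0.002]
ft_force: [0.6, -0.6, 0.4]
width: 0.0006
```

Emit:
carry_out:
  rows:
    - [1, 0, 0, 0, -1]
    - [1, 0, 0, 0, -1]
    - [1, 0, 0, 0, -1]
    - [1, 0, 0, 0, -1]
    - [1, 0, 0, 0, -1]
    - [1, 0, 0, 0, -1]
    - [1, 0, 0, 0, -1]
    - [1, 0, 0, 0, -1]
    - [1, 0, 0, 0, -1]
    - [1, 0, 0, 0, -1]
    - [1, 0, 0, 0, -1]
    - [1, 0, 0, 0, -1]
    - [1, 0, 0, 0, -1]
    - [1, 0, 0, 0, -1]
    - [1, 0, 0, 0, -0.9]

```text
time: 3.97
ee_pos: [0.5886, -0.047, 0.2364]
eef_rot: [0.996, 0.086, 0.002, 0.002]
ft_force: [-0.8, -0.3, -0.7]
width: 0.0002
```

```bash
cat >> h.py <<'E'
def tool():
    s=read_state(); M=R.from_quat(s['eef_rot']).as_matrix()
    print('t',round(float(s['time']),2),'tcp',np.round(s['ee_pos'],4),'xyaw',round(float(np.degrees(np.arctan2(M[1,0],M[0,0]))),2),'z',np.round(M[:,2],4),'F',np.round(s['ft_force'],1),'w',round(float(s['width']),4))
    return np.array(s['ee_pos']),M
E
python3 - <<'E'
from h import *
tool()
c='wrist'
ci,T=T_wc(c); im=camera(c).copy(); print('cam',np.round(T[:3,3],3),np.round(ci['tool_from_camera'],3))
for q,z in dict(cup=.064,rear_edge=.067,upper_edge=.083,chest=0).items():
    for r in pinpoint(q,c)[:2]: print(q,np.round(r['xy'],1),round(r['conf'],2),np.round(ray(ci,T,r['xy'],z),4))
cv2.imwrite('pics/w1.png',im)
E
```

```text
t 3.97 tcp [ 0.5886 -0.047   0.2364] xyaw 9.84 z [ 0.0039 -0.003  -1.    ] F [-0.8 -0.3 -0.7] w 0.0002
cam [0.576 0.018 0.384] [[ 1.    -0.001  0.    -0.001]
 [ 0.001  0.971  0.24  -0.066]
 [-0.    -0.24   0.971 -0.148]
 [ 0.     0.     0.     1.   ]]
cup [291.1 210.8] 0.86 [ 0.5692 -0.0692  0.064 ]
upper_edge [298.3 115.9] 0.87 [0.5626 0.0218 0.083 ]
chest [298.9 114.6] 0.64 [0.5593 0.0244 0.    ]
```

View pics/w1.png

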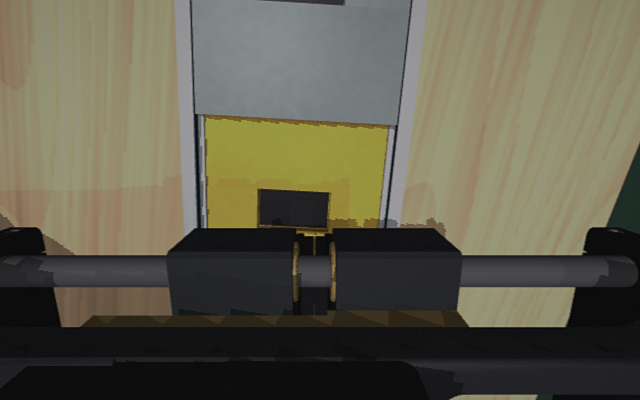

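Run:
```python
from h import *
ci,T=T_wc('wrist'); im=cv2.imread('pics/w1.png').astype(int)
# grey/yellow boundary: saturation jump per column (grey door top edge z=.088)
sat=im.max(2)-im.min(2); dark=im.max(2)
P=np.array([ray(ci,T,(c,next(r for r in range(90,150) if sat[r,c]>60)),.088)[:2] for c in range(215,380,5)])
k=np.polyfit(P[:,0],P[:,1],1); print('edge yaw',np.degrees(np.arctan(k[0])),'chest yaw', np.degrees(np.arctan(k[0]))+90,'mid',P.mean(0))
m=((dark<60)&(np.mgrid[:400,:640][0]>180)&(np.mgrid[:400,:640][0]<228)&(np.mgrid[:400,:640][1]>245)&(np.mgrid[:400,:640][1]<345)).astype(np.uint8)
n,l,s,c=cv2.connectedComponentsWithStats(m); i=1+np.argmax(s[1:,4]); print(s[i])
b=cv2.boxPoints(cv2.minAreaRect(np.argwhere(l==i)[:,::-1].astype(np.float32))); print(b)
for z in(.064,.074): print(z,[np.round(ray(ci,T,p,z)[:2],4) for p in b],np.mean([ray(ci,T,p,z) for p in b],0))
# grey door side edges
for r in (40,70,100):
  print(r,[ (c,im[r,c].tolist()) for c in range(170,200,3)])
```

```text
edge yaw 6.207252177534749 chest yaw 96.20725217753476 mid [0.56118591 0.01794685]
[ 258  189   71   39 2437]
[[256.15292 224.17043]
 [258.0801  188.51784]
 [328.41513 192.31972]
 [326.48795 227.9723 ]]
0.064 [array([ 0.5364, -0.0884]), array([ 0.5338, -0.0519]), array([ 0.6024, -0.0445]), array([ 0.6069, -0.0809])] [ 0.56988933 -0.06641707  0.064     ]
0.074 [array([ 0.5377, -0.0851]), array([ 0.5352, -0.0497]), array([ 0.6016, -0.0425]), array([ 0.6059, -0.0778])] [ 0.57009486 -0.06377137  0.074     ]
40 [(170, [106, 136, 146]), (173, [105, 134, 145]), (176, [139, 143, 147]), (179, [149, 146, 147]), (182, [150, 147, 148]), (185, [150, 147, 148]), (188, [151, 149, 149]), (191, [69, 67, 66]), (194, [136, 135, 128]), (197, [137, 134, 127])]
70 [(170, [108, 137, 148]), (173, [105, 134, 148]), (176, [106, 136, 148]), (179, [152, 148, 149]), (182, [152, 149, 150]), (185, [152, 149, 150]), (188, [152, 149, 150]), (191, [126, 124, 125]), (194, [118, 115, 110]), (197, [133, 132, 125])]
100 [(170, [108, 138, 150]), (173, [108, 138, 149]), (176, [111, 142, 151]), (179, [150, 149, 151]), (182, [153, 151, 151]), (185, [153, 150, 151]), (188, [153, 151, 151]), (191, [157, 154, 155]), (194, [67, 60, 54]), (197, [131, 130, 124])]
```

Emit:
carry_out:
  rows:
    - [1, 0, 0, 0, 0.7]
    - [1, -0.34, 0.32, 0.8, 0]
    - [1, -0.34, 0.31, 0.8, 0]
    - [1, 0, 0, 0.6, 0]
    - [1, 0, 0, 0, 0]
    - [1, 0, 0, 0, 0]

```text
time: 4.72
ee_pos: [0.5708, -0.0681, 0.1699]
eef_rot: [0.999, 0.044, 0.004, 0.002]
ft_force: [-0.3, 0.1, -0.1]
width: 0.0004
```

```bash
cat >> h.py <<'E'
YAW=np.radians(96.4); CX=np.array([np.cos(YAW),np.sin(YAW)]); CY=np.array([-CX[1],CX[0]]); C0=np.array([.5612,.0179])+.006*CX
def chest(p): d=np.array(p[:2])-C0; return np.round([d@CX,d@CY],4)
def go(t):
    p,M=tool(); d=np.array(t)-p; print('units to target',np.round(M.T@d/.03,2),'tcp in chest',chest(p))
E
python3 - <<'E'
from h import *
print(C0, chest([.5703,-.0681])); go([.5703,-.0681,.081])
E
```

```text
[0.56053119 0.02386261] [-0.0925  0.0005]
t 4.72 tcp [ 0.5708 -0.0681  0.1699] xyaw 5.04 z [ 0.0074 -0.0033 -1.    ] F [-0.3  0.1 -0.1] w 0.0004
units to target [-0.04 -0.01  2.96] tcp in chest [-0.0925  0.    ]
```

Emit:
carry_out:
  rows:
    - [1, 0, 0, 0.7, -0.27]
    - [1, 0, 0, 0.7, 0]
    - [1, 0, 0, 0.6, 0]
    - [1, 0, 0, 0.4, 0]
    - [1, 0, 0, 0.2, 0]
    - [1, 0, 0, 0, 0]

```text
time: 5.22
ee_pos: [0.5769, -0.067, 0.0967]
eef_rot: [0.998, 0.054, 0.009, 0.003]
ft_force: [0.4, -0.8, -0.1]
width: 0.0005
```

Run:
```python
from h import *
go([.5703,-.0681,.081])
```

```text
t 5.22 tcp [ 0.5769 -0.067   0.0967] xyaw 6.2 z [ 0.0173 -0.0043 -0.9998] F [ 0.4 -0.8 -0.1] w 0.0005
units to target [-0.23  0.01  0.52] tcp in chest [-0.0921 -0.0062]
```

Emit:
carry_out:
  rows:
    - [1, -0.2, 0, 0.2, 0]
    - [1, -0.05, 0, 0.2, 0]
    - [1, 0, 0, 0.1, 0]
    - [1, 0, 0, 0, 0]

```text
time: 5.55
ee_pos: [0.5709, -0.0677, 0.0834]
eef_rot: [0.998, 0.054, 0.01, 0.003]
ft_force: [-1.0, 0.3, 0.4]
width: 0.0004
```

Run:
```python
from h import *
go([.5703,-.0681,.081])
camera('wrist');ci,T=T_wc('wrist')
for q in('upper_edge',):
  for r in pinpoint(q,'wrist')[:1]: p=ray(ci,T,r['xy'],.083); print(q,r['conf'],p,chest(p))
```

```text
t 5.55 tcp [ 0.5709 -0.0677  0.0834] xyaw 6.17 z [ 0.0213 -0.0049 -0.9998] F [-1.   0.3  0.4] w 0.0004
units to target [-0.02  0.01  0.08] tcp in chest [-0.0922 -0.0001]
upper_edge 0.74 [0.56029235 0.0198014  0.083     ] [-0.004   0.0007]
```

Emit:
carry_out:
  rows:
    - [1, 0, 0, 0.07, 0]
    - [1, 0, -0.16, 0, 0]
    - [1, 0, -0.16, 0, 0]
    - [1, 0, -0.16, 0, 0]
    - [1, 0, -0.16, 0, 0]
    - [1, 0, -0.16, 0, 0]
    - [1, 0, -0.16, 0, 0]
    - [1, 0, -0.16, 0, 0]

```text
time: 6.32
ee_pos: [0.5684, -0.0382, 0.0824]
eef_rot: [0.999, 0.051, 0.012, 0.007]
ft_force: [1.1, -4.4, -0.5]
width: 0.0004
```

Run:
```python
from h import *
p=C0+CX*(-.024); go([*p,.081])
```

```text
t 6.32 tcp [ 0.5684 -0.0382  0.0824] xyaw 5.87 z [ 0.0239 -0.0133 -0.9996] F [ 1.1 -4.4 -0.5] w 0.0004
units to target [-0.04 -1.28  0.03] tcp in chest [-0.0625 -0.0009]
```

Emit:
carry_out:
  rows:
    - [1, -0.01, -0.18, 0.02, 0]
    - [1, -0.01, -0.18, 0, 0]
    - [1, -0.01, -0.18, 0.02, 0]
    - [1, 0, -0.18, 0, 0]
    - [1, 0, -0.18, 0, 0]
    - [1, 0, -0.18, 0, 0]
    - [1, 0, -0.16, 0, 0]

```text
time: 6.9
ee_pos: [0.5647, -0.0066, 0.0823]
eef_rot: [0.999, 0.048, 0.013, 0.014]
ft_force: [-0.5, -5.8, 0.6]
width: 0.0003
```

Run:
```python
from h import *
p=C0+CX*(-.024); go([*p,.081])
```

```text
t 6.9 tcp [ 0.5647 -0.0066  0.0823] xyaw 5.55 z [ 0.0268 -0.0261 -0.9993] F [-0.5 -5.8  0.6] w 0.0003
units to target [-0.03 -0.23  0.04] tcp in chest [-0.0307 -0.0008]
```

Emit:
carry_out:
  rows:
    - [1, 0, -0.17, 0, 0]
    - [1, 0, 0.1, -0.1, 0]
    - [1, 0, 0, -0.6, 0]
    - [1, 0, 0, -0.8, 0]
    - [1, 0, 0, -0.8, 0]
    - [1, 0, 0.8, -0.5, -0.18]
    - [1, 0, 0.9, 0, 0]
    - [1, 0, 0.9, 0, 0]
    - [1, 0, 0.9, 0, 0]
    - [1, 0, 0.6, 0, 0]
    - [1, 0, 0, 0, 0]

```text
time: 7.82
ee_pos: [0.5768, -0.1219, 0.1774]
eef_rot: [0.998, 0.063, 0.014, 0.013]
ft_force: [-0.9, 0.1, -0.4]
width: 0.0002
```

Run:
```python
from h import *
p=C0+CX*(-.152); go([*p,.077])
ci,T=T_wc('wrist'); im=camera('wrist').copy(); cv2.imwrite('pics/w2.png',im)
for q,z in dict(cup=.064,rear_edge=.067,upper_edge=.083).items():
  for r in pinpoint(q,'wrist')[:1]: p=ray(ci,T,r['xy'],z); print(q,r['xy'],r['conf'],p,chest(p))
im=camera('top').copy(); ci,T=T_wc('top')
for q,z in dict(cup=.064,rear_edge=.067,upper_edge=.083,bar_center=.03).items():
  for r in pinpoint(q,'top')[:1]: p=ray(ci,T,r['xy'],z); print(q,r['xy'],r['conf'],p,chest(p))
cv2.imwrite('pics/t2.png',np.vstack([cv2.imread('pics/w2.png')[:300],cv2.resize(im[150:300,180:440],(640,369))[:300]]))
```

```text
t 7.82 tcp [ 0.5768 -0.1219  0.1774] xyaw 7.21 z [ 0.0301 -0.0233 -0.9993] F [-0.9  0.1 -0.4] w 0.0002
units to target [-0.09  0.09  3.35] tcp in chest [-1.467e-01  1.000e-04]
cup [311.9, 53.7] 0.94 [ 0.56359095 -0.01077892  0.064     ] [-0.0348  0.0008]
rear_edge [318.9, 163.0] 0.95 [ 0.5785355  -0.08776256  0.067     ] [-0.1129 -0.0054]
cup [328.9, 222.0] 0.63 [ 0.56695728 -0.02381909  0.064     ] [-0.0481 -0.0011]
upper_edge [309.6, 223.5] 0.96 [0.56018608 0.02188443 0.083     ] [-0.0019  0.0006]
bar_center [169.9, 250.6] 0.46 [0.49421951 0.37316837 0.03      ] [0.3545 0.027 ]
```

View pics/t2.png

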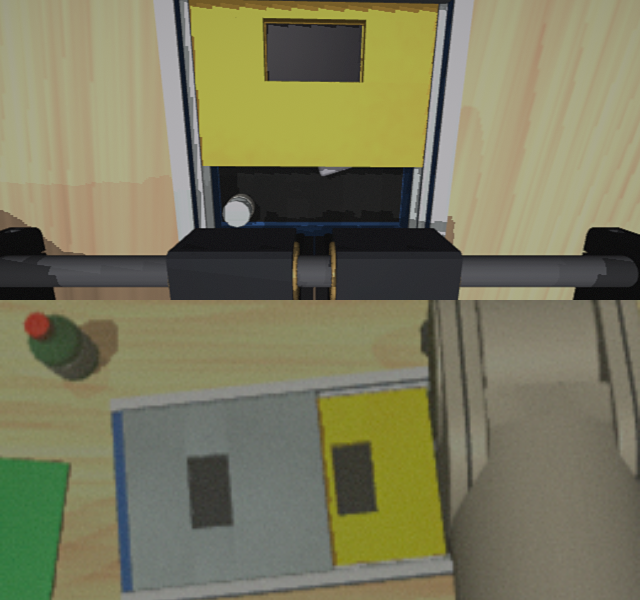

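Emit:
carry_out:
  rows:
    - [1, -0.09, 0.06, 0.8, 0.12]
    - [1, 0, 0, 0.8, 0]
    - [1, 0, 0, 0.8, 0]
    - [1, 0, 0, 0.5, 0]
    - [1, 0, 0, 0.2, 0]
    - [1, 0, 0, 0, 0]

```text
time: 8.77
ee_pos: [0.5785, -0.1185, 0.0825]
eef_rot: [0.998, 0.062, 0.016, 0.012]
ft_force: [0.2, -0.2, 0.7]
width: 0.0005
```

Run:
```python
from h import *
p=C0+CX*(-.130); go([*p,.078])
```

```text
t 8.77 tcp [ 0.5785 -0.1185  0.0825] xyaw 7.14 z [ 0.0338 -0.0225 -0.9992] F [ 0.2 -0.2  0.7] w 0.0005
units to target [-0.07 -0.45  0.14] tcp in chest [-0.1434 -0.002 ]
```

Emit:
carry_out:
  rows:
    - [1, -0.05, 0, 0.14, 0.14]
    - [1, 0, -0.2, 0, 0]
    - [1, 0, -0.2, 0, 0]
    - [1, 0, -0.15, 0, 0]
    - [1, 0, -0.15, 0, 0]
    - [1, 0, -0.18, 0, 0]
    - [1, 0, -0.2, 0, 0]
    - [1, 0, -0.2, 0, 0]
    - [1, 0, -0.2, 0, 0]
    - [1, 0, -0.2, 0, 0]
    - [1, 0, -0.2, 0, 0]
    - [1, 0, -0.2, 0, 0]

```text
time: 9.77
ee_pos: [0.5719, -0.0628, 0.081]
eef_rot: [0.998, 0.051, 0.019, 0.02]
ft_force: [1.6, -5.3, -2.8]
width: 0.0004
```

Run:
```python
from h import *
p=C0+CX*(-.021); go([*p,.078])
```

```text
t 9.77 tcp [ 0.5719 -0.0628  0.081 ] xyaw 5.93 z [ 0.0407 -0.0382 -0.9984] F [ 1.6 -5.3 -2.8] w 0.0004
units to target [-0.08 -2.21  0.  ] tcp in chest [-0.0874 -0.0016]
```

Emit:
carry_out:
  rows:
    - [1, -0.02, -0.2, 0.03, 0]
    - [1, -0.02, -0.2, 0.03, 0]
    - [1, -0.02, -0.2, 0.03, 0]
    - [1, 0, -0.2, 0.02, 0]
    - [1, 0, -0.2, 0.02, 0]
    - [1, 0, -0.2, 0.02, 0]
    - [1, 0, -0.2, 0.02, 0]
    - [1, 0, -0.2, 0.02, 0]
    - [1, 0, -0.2, 0.02, 0]

```text
time: 10.52
ee_pos: [0.5677, -0.0185, 0.0798]
eef_rot: [0.998, 0.047, 0.023, 0.031]
ft_force: [-2.4, -4.8, 3.3]
width: 0.0004
```

Run:
```python
from h import *
p=C0+CX*(-.021); go([*p,.078])
```

```text
t 10.52 tcp [ 0.5677 -0.0185  0.0798] xyaw 5.42 z [ 0.0494 -0.0591 -0.997 ] F [-2.4 -4.8  3.3] w 0.0004
units to target [-0.09 -0.73  0.01] tcp in chest [-0.0429 -0.0024]
```

Emit:
carry_out:
  rows:
    - [1, -0.02, -0.16, 0.02, 0]
    - [1, -0.02, -0.16, 0.02, 0]
    - [1, 0, -0.16, 0.02, 0]
    - [1, 0, -0.16, 0.02, 0]
    - [1, 0, 0, 0, 0]

```text
time: 10.93
ee_pos: [0.5661, -0.0026, 0.0802]
eef_rot: [0.998, 0.045, 0.026, 0.035]
ft_force: [-1.3, 0.1, 0.4]
width: 0.0007
```

Run:
```python
from h import *
p=C0+CX*(-.021); go([*p,.078])
```

```text
t 10.93 tcp [ 0.5661 -0.0026  0.0802] xyaw 5.27 z [ 0.0542 -0.0684 -0.9962] F [-1.3  0.1  0.4] w 0.0007
units to target [-0.09 -0.2   0.05] tcp in chest [-0.0269 -0.0026]
```

Emit:
carry_out:
  rows:
    - [-1, 0, 0.15, -0.1, -0.2]
    - [-1, 0, 0.1, -0.5, 0]
    - [-1, 0, 0, -0.8, 0]
    - [-1, 0, 0, -0.8, 0]
    - [-1, 0, 0, -0.8, 0]
    - [-1, 0, 0.8, -0.8, 0]
    - [-1, 0, 0.8, -0.8, 0]
    - [-1, 0, 0.8, -0.5, 0]
    - [-1, 0, 0.8, 0, 0]
    - [-1, 0, 0, 0, 0]

```text
time: 11.77
ee_pos: [0.5693, -0.0894, 0.2517]
eef_rot: [0.997, 0.061, 0.029, 0.034]
ft_force: [0.9, -0.5, -1.6]
width: 0.0593
```

Run:
```python
from h import *
go([*C0+CX*(-.13),.24])
ci,T=T_wc('wrist'); im=camera('wrist').copy(); cv2.imwrite('pics/w3.png',im)
for q,z in dict(bar_center=.03,rear_edge=.067,upper_edge=.083).items():
  for r in pinpoint(q,'wrist')[:1]: p=ray(ci,T,r['xy'],z); print(q,r['xy'],r['conf'],p,chest(p))
for r in silhouettes('bar_center','wrist')[:1]:
  b=cv2.minAreaRect(np.argwhere(r['mask'])[:,::-1].astype(np.float32)); print(r['conf'],b,[chest(ray(ci,T,p,.048)) for p in cv2.boxPoints(b)])
```

```text
t 11.77 tcp [ 0.5693 -0.0894  0.2517] xyaw 7.06 z [ 0.0613 -0.0642 -0.9961] F [ 0.9 -0.5 -1.6] w 0.0593
units to target [0.1  0.52 0.43] tcp in chest [-0.1135  0.004 ]
bar_center [317.7, 148.8] 0.84 [ 0.58130867 -0.06385371  0.03      ] [-0.0895 -0.0109]
rear_edge [311.3, 75.4] 0.84 [0.56399209 0.00703319 0.067     ] [-0.0171 -0.0016]
upper_edge [310.7, 56.1] 0.79 [0.561018   0.02124371 0.083     ] [-0.0027 -0.0002]
0.62 ((318.4000244140625, 149.70001220703125), (68.62141418457031, 28.776723861694336), 71.56504821777344) [array([-0.0598,  0.0148]), array([-0.0507, -0.0127]), array([-0.1177, -0.0372]), array([-0.1276, -0.008 ])]
```

View pics/w3.png

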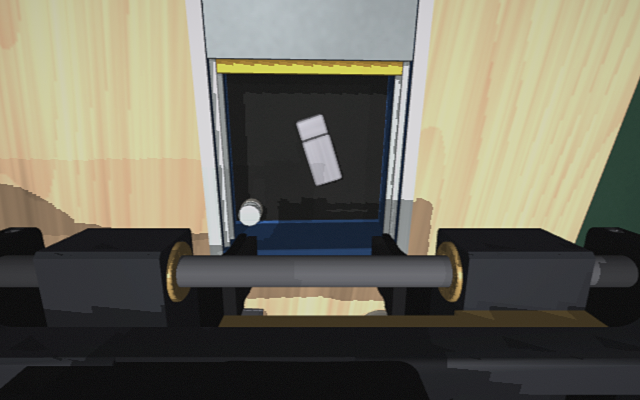

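Emit:
carry_out:
  rows:
    - [-1, 0, 0, 0, -0.93]
    - [-1, 0, 0, 0, -0.93]
    - [-1, 0, 0, 0, -0.93]
    - [-1, 0, 0, 0, -0.9]
    - [-1, 0, 0, 0, 0]

```text
time: 12.43
ee_pos: [0.5672, -0.0759, 0.2471]
eef_rot: [0.971, 0.235, 0.02, 0.035]
ft_force: [1.0, 0.2, 0.3]
width: 0.0869
```

Run:
```python
from h import *
go([*C0+CX*(-.094)+CY*(-.0125),.11])
ci,T=T_wc('wrist'); im=camera('wrist').copy(); cv2.imwrite('pics/w4.png',im)
for r in pinpoint('bar_center','wrist')[:1]: p=ray(ci,T,r['xy'],.03); print(r['xy'],r['conf'],p,chest(p))
for r in silhouettes('bar_center','wrist')[:1]:
  b=cv2.minAreaRect(np.argwhere(r['mask'])[:,::-1].astype(np.float32)); print(r['conf'],b,[chest(ray(ci,T,p,.048)) for p in cv2.boxPoints(b)])
```

```text
t 12.43 tcp [ 0.5672 -0.0759  0.2471] xyaw 27.23 z [ 0.055  -0.0584 -0.9968] F [1.  0.2 0.3] w 0.0869
units to target [ 0.5  -0.34  4.57] tcp in chest [-0.0999  0.0045]
[323.9, 168.9] 0.87 [ 0.58004356 -0.06757918  0.03      ] [-0.093  -0.0092]
0.64 ((327.13238525390625, 167.22059631347656), (29.585525512695312, 68.25598907470703), 2.726310968399048) [array([-0.1271, -0.0063]), array([-0.0586,  0.016 ]), array([-0.0493, -0.0125]), array([-0.1175, -0.0367])]
```

Emit:
carry_out:
  rows:
    - [-1, 0.25, -0.15, 0.7, 0.4]
    - [-1, 0.25, -0.15, 0.8, 0]
    - [-1, 0, 0, 0.8, 0]
    - [-1, 0, 0, 0.8, 0]
    - [-1, 0, 0, 0.8, 0]
    - [-1, 0, 0, 0.5, 0]
    - [-1, 0, 0, 0, 0]

```text
time: 13.17
ee_pos: [0.5865, -0.0678, 0.1116]
eef_rot: [0.978, 0.205, 0.023, 0.035]
ft_force: [-0.4, -0.7, -0.4]
width: 0.0873
```

Run:
```python
from h import *
go([*C0+CX*(-.095)+CY*(-.0117),.053])
ci,T=T_wc('wrist'); im=camera('wrist').copy(); cv2.imwrite('pics/w5.png',im)
for r in pinpoint('bar_center','wrist')[:1]: p=ray(ci,T,r['xy'],.03); print(r['xy'],r['conf'],p,chest(p))
for r in silhouettes('bar_center','wrist')[:1]:
  b=cv2.minAreaRect(np.argwhere(r['mask'])[:,::-1].astype(np.float32)); print(r['conf'],b,[chest(ray(ci,T,p,.048)) for p in cv2.boxPoints(b)])
```

```text
t 13.17 tcp [ 0.5865 -0.0678  0.1116] xyaw 23.79 z [ 0.0599 -0.0594 -0.9964] F [-0.4 -0.7 -0.4] w 0.0873
units to target [-0.19 -0.16  1.94] tcp in chest [-0.094  -0.0155]
[306.4, 200.8] 0.8 [ 0.58039359 -0.06268863  0.03      ] [-0.0882 -0.0101]
0.74 ((307.37908935546875, 202.3973388671875), (105.30171203613281, 45.54716873168945), 89.14490509033203) [array([-0.0556,  0.0146]), array([-0.0469, -0.0122]), array([-0.1151, -0.0357]), array([-0.1245, -0.0059])]
```

View pics/w5.png

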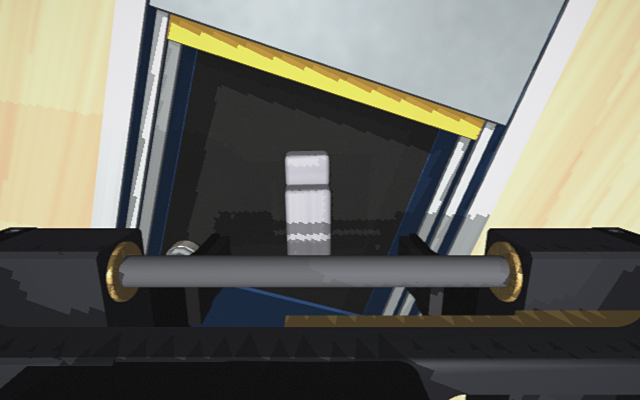

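Emit:
carry_out:
  rows:
    - [-1, -0.12, -0.13, 0.6, 0]
    - [-1, -0.08, -0.1, 0.6, 0]
    - [-1, 0, 0, 0.4, 0]
    - [-1, 0, 0, 0.2, 0]
    - [-1, 0, 0, 0, 0]

```text
time: 13.73
ee_pos: [0.5893, -0.0673, 0.0678]
eef_rot: [0.978, 0.204, 0.032, 0.039]
ft_force: [-1.3, 0.6, -0.0]
width: 0.0871
```

Run:
```python
from h import *
go([*C0+CX*(-.0917)+CY*(-.0117),.052])
```

```text
t 13.73 tcp [ 0.5893 -0.0673  0.0678] xyaw 23.71 z [ 0.078  -0.0626 -0.995 ] F [-1.3  0.6 -0. ] w 0.0871
units to target [-0.22 -0.18  0.5 ] tcp in chest [-0.0938 -0.0184]
```

Emit:
carry_out:
  rows:
    - [-1, -0.22, -0.18, 0.2, 0]
    - [-1, -0.05, -0.03, 0.2, 0]
    - [-1, 0, 0, 0.1, 0]
    - [-1, 0, 0, 0, 0]

```text
time: 14.07
ee_pos: [0.5814, -0.0657, 0.0533]
eef_rot: [0.978, 0.204, 0.034, 0.039]
ft_force: [-0.5, -0.6, 1.0]
width: 0.0868
```

Run:
```python
from h import *
go([*C0+CX*(-.0917)+CY*(-.0117),.052])
print(np.round(read_state()['joint_positions'],3))
```

```text
t 14.07 tcp [ 0.5814 -0.0657  0.0533] xyaw 23.67 z [ 0.0817 -0.0632 -0.9947] F [-0.5 -0.6  1. ] w 0.0868
units to target [0.02 0.02 0.05] tcp in chest [-0.0913 -0.0108]
[ 0.52   0.437 -0.624  1.813  0.401  0.925  0.126]
```

Emit:
carry_out:
  rows:
    - [-1, 0, 0, 0.1, 0]
    - [1, 0, 0, 0, 0]
    - [1, 0, 0, 0, 0]
    - [1, 0, 0, 0, 0]
    - [1, 0, 0, 0, 0]
    - [1, 0, 0, 0, 0]
    - [1, 0, 0, 0, 0]
    - [1, 0, 0, 0, 0]
    - [1, 0, 0, 0, 0]
    - [1, 0, 0, 0, 0]
  force: 50

```text
time: 14.9
ee_pos: [0.5828, -0.066, 0.0513]
eef_rot: [0.978, 0.204, 0.034, 0.04]
ft_force: [-0.1, 0.6, -0.3]
width: 0.0352
```

Run:
```python
from h import *
go([*C0+CX*(-.0917)+CY*(-.0117),.088])
```

```text
t 14.9 tcp [ 0.5828 -0.066   0.0513] xyaw 23.66 z [ 0.0835 -0.0635 -0.9945] F [-0.1  0.6 -0.3] w 0.0352
units to target [ 0.05  0.11 -1.22] tcp in chest [-0.0918 -0.0121]
```

Emit:
carry_out:
  rows:
    - [1, 0, 0, 0, 0]
    - [1, 0, 0, 0, 0]
    - [1, 0, 0, 0, 0]
    - [1, 0, 0, 0, 0]

```text
time: 15.23
ee_pos: [0.5829, -0.066, 0.0513]
eef_rot: [0.978, 0.204, 0.035, 0.04]
ft_force: [0.5, -0.0, 0.4]
width: 0.0296
```

Emit:
carry_out:
  rows:
    - [1, 0, 0, -0.15, 0]
    - [1, 0, 0, -0.15, 0]
    - [1, 0, 0, 0, 0]

```text
time: 15.48
ee_pos: [0.5802, -0.0652, 0.0592]
eef_rot: [0.978, 0.204, 0.033, 0.039]
ft_force: [0.3, 0.7, -5.6]
width: 0.0292
```

Run:
```python
from h import *
go([*C0+CX*(-.0917)+CY*(-.0117),.088])
camera('wrist');ci,T=T_wc('wrist')
for r in pinpoint('bar_center','wrist')[:1]: p=ray(ci,T,r['xy'],.038); print(r['xy'],r['conf'],p,chest(p))
```

```text
t 15.48 tcp [ 0.5802 -0.0652  0.0592] xyaw 23.65 z [ 0.0796 -0.0627 -0.9949] F [ 0.3  0.7 -5.6] w 0.0292
units to target [ 0.1   0.14 -0.95] tcp in chest [-0.0907 -0.0096]
[313.1, 243.1] 0.96 [ 0.57896556 -0.06337479  0.038     ] [-0.0887 -0.0086]
```

Emit:
carry_out:
  rows:
    - [1, 0, 0, -0.3, 0]
    - [1, 0, 0, -0.3, 0]
    - [1, 0, 0, -0.3, 0]
    - [1, 0, 0, -0.05, 0.9]
    - [1, 0, 0, 0, 0.9]
    - [1, 0, 0, 0, 0.9]
    - [1, 0, 0, 0, 0.75]
    - [1, 0, 0, 0, 0]

```text
time: 16.25
ee_pos: [0.5779, -0.0629, 0.0943]
eef_rot: [0.998, 0.048, 0.039, 0.033]
ft_force: [0.1, -0.2, -5.0]
width: 0.0295
```

Run:
```python
from h import *
go([*C0+CX*(-.06),.088])
ci,T=T_wc('wrist'); im=camera('wrist').copy(); cv2.imwrite('pics/w6.png',im); cv2.imwrite('pics/s6.png',cv2.resize(camera('scene')[170:260,250:410],(640,360)))
for q,z in dict(bar_center=.067,rear_edge=.067,upper_edge=.083).items():
  for r in pinpoint(q,'wrist')[:1]: p=ray(ci,T,r['xy'],z); print(q,r['xy'],r['conf'],p,chest(p))
cv2.imwrite('pics/ws6.png',np.vstack([cv2.imread('pics/w6.png')[:240],cv2.imread('pics/s6.png')]))
```

```text
t 16.25 tcp [ 0.5779 -0.0629  0.0943] xyaw 5.68 z [ 0.0815 -0.0628 -0.9947] F [ 0.1 -0.2 -5. ] w 0.0295
units to target [-0.28 -0.94  0.12] tcp in chest [-0.0881 -0.0076]
rear_edge [296.2, 106.7] 0.74 [0.56324524 0.00838623 0.067     ] [-0.0157 -0.001 ]
upper_edge [294.2, 80.3] 0.87 [0.56106676 0.01950542 0.083     ] [-0.0044 -0.    ]
```

View pics/ws6.png

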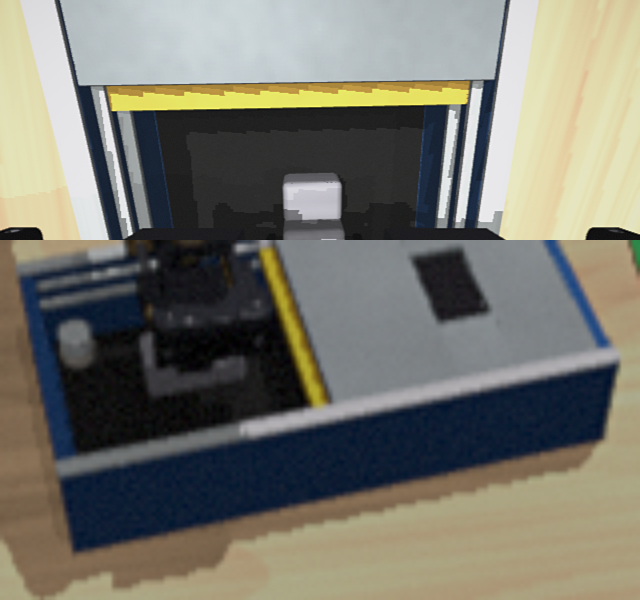

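Emit:
carry_out:
  rows:
    - [1, -0.12, -0.3, 0.1, -0.1]
    - [1, -0.1, -0.3, 0.08, 0]
    - [1, 0, -0.2, 0.02, 0]
    - [1, 0, 0, 0, 0]

```text
time: 16.83
ee_pos: [0.5674, -0.0377, 0.0838]
eef_rot: [0.997, 0.057, 0.038, 0.033]
ft_force: [0.1, 0.6, -5.9]
width: 0.0294
```

Run:
```python
from h import *
go([*C0+CX*(-.039),.088])
ci,T=T_wc('wrist'); im=camera('wrist').copy(); cv2.imwrite('pics/w7.png',im)
g=im.astype(int)
print([ (r,g[r,308:316].mean((0)).round().astype(int).tolist()) for r in range(80,230,4)])
p,M=read_state()['ee_pos'],0
for z in (.067,.071,.075): print(z,[chest(ray(ci,T,(312,r),z)) for r in (150,170,180,190)])
for q,z in dict(rear_edge=.067,upper_edge=.083).items():
  for r in pinpoint(q,'wrist')[:1]: p=ray(ci,T,r['xy'],z); print(q,r['xy'],r['conf'],chest(p))
```

```text
t 16.83 tcp [ 0.5674 -0.0377  0.0838] xyaw 6.66 z [ 0.0793 -0.0618 -0.9949] F [ 0.1  0.6 -5.9] w 0.0294
units to target [ 0.01 -0.75 -0.19] tcp in chest [-0.062  0.   ]
[(80, [197, 194, 185]), (84, [196, 193, 184]), (88, [194, 192, 182]), (92, [193, 190, 181]), (96, [193, 189, 181]), (100, [193, 189, 181]), (104, [193, 190, 181]), (108, [192, 189, 180]), (112, [192, 190, 180]), (116, [192, 189, 180]), (120, [192, 189, 180]), (124, [192, 189, 181]), (128, [192, 189, 181]), (132, [190, 188, 179]), (136, [189, 186, 177]), (140, [186, 183, 176]), (144, [184, 182, 174]), (148, [82, 145, 179]), (152, [65, 146, 180]), (156, [93, 217, 224]), (160, [93, 218, 224]), (164, [96, 223, 229]), (168, [26, 23, 22]), (172, [38, 38, 38]), (176, [91, 87, 88]), (180, [94, 90, 91]), (184, [190, 181, 182]), (188, [194, 186, 187]), (192, [192, 184, 185]), (196, [190, 181, 183]), (200, [188, 180, 181]), (204, [190, 181, 182]), (208, [192, 183, 185]), (212, [190, 182, 184]), (216, [184, 177, 178]), (220, [89, 85, 86]), (224, [67, 64, 65]), (228, [67, 64, 64])]
0.067 [array([-0.0093,  0.0008]), array([-0.019 ,  0.0008]), array([-0.024 ,  0.0008]), array([-0.0291,  0.0008])]
0.071 [array([-0.0087,  0.0011]), array([-0.0182,  0.0011]), array([-0.023 ,  0.0011]), array([-0.028 ,  0.0011])]
0.075 [array([-0.0081,  0.0014]), array([-0.0173,  0.0013]), array([-0.0221,  0.0013]), array([-0.0269,  0.0013])]
rear_edge [316.0, 162.4] 0.87 [-0.0153 -0.0011]
upper_edge [315.2, 142.0] 0.95 [-0.0035  0.0005]
```

Emit:
carry_out:
  rows:
    - [1, 0, -0.1, -0.1, 0]
    - [1, 0, -0.13, 0, 0]
    - [1, 0, -0.13, 0, 0]
    - [1, 0, -0.13, 0, 0]
    - [1, 0, -0.13, 0, 0]
    - [1, 0, -0.13, 0, 0]

```text
time: 17.48
ee_pos: [0.5661, -0.021, 0.0868]
eef_rot: [0.997, 0.053, 0.039, 0.036]
ft_force: [-0.4, -4.6, -3.9]
width: 0.0297
```

```bash
cat > look.py <<'E'
from h import *
go([*C0+CX*(-.0355),.087])
ci,T=T_wc('wrist'); im=camera('wrist').copy(); g=im.astype(int)
print([(r,g[r,308:316].mean(0).astype(int).tolist()) for r in range(100,226,3)])
print([(r,chest(ray(ci,T,(312,r),.07))[0]) for r in range(130,200,10)])
for q,z in dict(rear_edge=.067,upper_edge=.083).items():
  for r in pinpoint(q,'wrist')[:1]: p=ray(ci,T,r['xy'],z); print(q,r['xy'],r['conf'],chest(p))
E
python3 look.py
```

```text
t 17.48 tcp [ 0.5661 -0.021   0.0868] xyaw 6.25 z [ 0.0807 -0.0685 -0.9944] F [-0.4 -4.6 -3.9] w 0.0297
units to target [-0.02 -0.32 -0.03] tcp in chest [-0.0452 -0.0005]
[(100, [176, 173, 166]), (103, [175, 172, 164]), (106, [175, 171, 165]), (109, [175, 173, 165]), (112, [175, 173, 165]), (115, [176, 174, 166]), (118, [177, 174, 166]), (121, [177, 174, 166]), (124, [178, 173, 166]), (127, [176, 173, 165]), (130, [175, 172, 164]), (133, [174, 171, 162]), (136, [173, 171, 162]), (139, [173, 170, 162]), (142, [173, 170, 163]), (145, [173, 170, 162]), (148, [173, 170, 162]), (151, [172, 169, 161]), (154, [172, 169, 161]), (157, [171, 168, 160]), (160, [171, 168, 161]), (163, [171, 168, 160]), (166, [172, 169, 161]), (169, [172, 169, 162]), (172, [171, 168, 161]), (175, [169, 167, 159]), (178, [168, 165, 158]), (181, [167, 165, 157]), (184, [166, 165, 156]), (187, [191, 183, 185]), (190, [176, 169, 169]), (193, [175, 167, 168]), (196, [174, 166, 167]), (199, [172, 165, 166]), (202, [172, 165, 165]), (205, [174, 166, 167]), (208, [175, 167, 169]), (211, [175, 167, 169]), (214, [172, 165, 166]), (217, [167, 160, 161]), (220, [83, 79, 79]), (223, [61, 58, 58])]
[(130, np.float64(0.0168)), (140, np.float64(0.0122)), (150, np.float64(0.0075)), (160, np.float64(0.0027)), (170, np.float64(-0.0022)), (180, np.float64(-0.0072)), (190, np.float64(-0.0123))]
upper_edge [311.5, 178.8] 0.97 [-0.0035  0.001 ]
```

Emit:
carry_out:
  rows:
    - [1, 0, -0.13, 0, 0]
    - [1, 0, -0.13, 0, 0]
    - [1, 0, -0.13, 0, 0]

```text
time: 17.88
ee_pos: [0.5656, -0.0156, 0.0867]
eef_rot: [0.997, 0.051, 0.039, 0.04]
ft_force: [-0.8, -17.5, 1.9]
width: 0.0294
```

```bash
python3 look.py | grep -v 100,
```

```text
t 17.88 tcp [ 0.5656 -0.0156  0.0867] xyaw 5.98 z [ 0.0812 -0.076  -0.9938] F [ -0.8 -17.5   1.9] w 0.0294
units to target [-0.02 -0.14 -0.02] tcp in chest [-0.0398 -0.0006]
[(130, np.float64(0.0221)), (140, np.float64(0.0175)), (150, np.float64(0.0128)), (160, np.float64(0.008)), (170, np.float64(0.0031)), (180, np.float64(-0.0019)), (190, np.float64(-0.007))]
upper_edge [313.8, 189.3] 0.56 [-0.0029 -0.0002]
```

Run:
```python
from h import *
ci,T=T_wc('wrist'); im=camera('wrist').copy(); g=im.astype(int)
print([(r,g[r,306:318].mean(0).astype(int).tolist()) for r in range(180,226)])
for z in(.069,.088): print(z,[(r,chest(ray(ci,T,(312,r),z))[0]) for r in (188,190,192,194,196,216,218,220,222)])
s=cv2.resize(camera('scene')[170:260,250:410],(640,360),interpolation=cv2.INTER_CUBIC)
cv2.imwrite('pics/ws8.png',np.vstack([im[:240],s]))
```

```text
[(180, [164, 161, 154]), (181, [164, 162, 154]), (182, [164, 161, 154]), (183, [163, 161, 153]), (184, [163, 161, 153]), (185, [163, 161, 153]), (186, [162, 160, 153]), (187, [162, 159, 152]), (188, [162, 160, 152]), (189, [162, 159, 152]), (190, [161, 159, 152]), (191, [160, 158, 151]), (192, [160, 157, 151]), (193, [151, 148, 142]), (194, [150, 147, 141]), (195, [150, 148, 141]), (196, [149, 146, 140]), (197, [143, 139, 135]), (198, [167, 159, 161]), (199, [168, 160, 162]), (200, [166, 159, 160]), (201, [167, 159, 160]), (202, [166, 159, 160]), (203, [167, 159, 160]), (204, [167, 160, 161]), (205, [168, 160, 162]), (206, [168, 161, 162]), (207, [169, 161, 163]), (208, [170, 161, 163]), (209, [170, 162, 163]), (210, [171, 162, 165]), (211, [170, 162, 163]), (212, [168, 160, 162]), (213, [168, 161, 162]), (214, [167, 159, 161]), (215, [165, 158, 159]), (216, [163, 155, 157]), (217, [162, 156, 156]), (218, [163, 156, 157]), (219, [147, 141, 142]), (220, [68, 65, 65]), (221, [53, 51, 51]), (222, [58, 55, 55]), (223, [58, 56, 56]), (224, [59, 56, 57]), (225, [58, 56, 56])]
0.069 [(188, np.float64(-0.0063)), (190, np.float64(-0.0073)), (192, np.float64(-0.0083)), (194, np.float64(-0.0094)), (196, np.float64(-0.0104)), (216, np.float64(-0.0211)), (218, np.float64(-0.0222)), (220, np.float64(-0.0233)), (222, np.float64(-0.0244))]
0.088 [(188, np.float64(-0.001)), (190, np.float64(-0.0019)), (192, np.float64(-0.0028)), (194, np.float64(-0.0037)), (196, np.float64(-0.0046)), (216, np.float64(-0.014)), (218, np.float64(-0.015)), (220, np.float64(-0.016)), (222, np.float64(-0.0169))]
```

View pics/ws8.png

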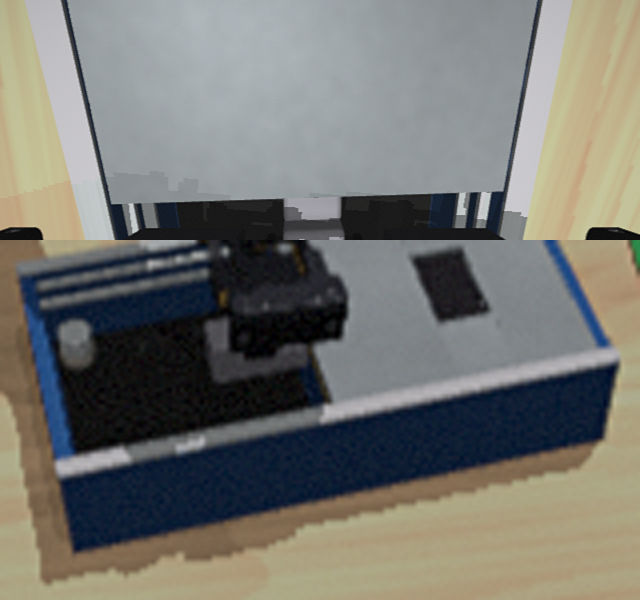

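The nose tip appears about 2–3 mm under the grey edge. It was probably stopped by the divider under the doors rather than by the door's own stop. I'll relieve the push, raise the nose, and feel for the underside.

Emit:
carry_out:
  rows:
    - [1, 0, 0.05, -0.05, 0]
    - [1, 0, 0, -0.08, 0]
    - [1, 0, 0, -0.06, 0]
    - [1, 0, 0, 0, 0]

```text
time: 18.47
ee_pos: [0.5653, -0.0161, 0.0929]
eef_rot: [0.997, 0.05, 0.039, 0.039]
ft_force: [-0.3, -1.9, -3.3]
width: 0.0292
```

Run:
```python
from h import *
p,M=tool(); print(chest(p))
G=R.from_quat([.978,.204,.034,.040]).as_matrix(); Q=M@G.T
b=np.radians(115.2); bx=np.array([np.cos(b),np.sin(b),0])
print('bar x dir now',Q@bx,'normal',Q@[0,0,1]); 
v=bx*.0365+np.array([0,0,-.0173]); print('nose top rel TCP',Q@v, 'bottom',Q@(v-[0,0,.022]))
```

```text
t 18.47 tcp [ 0.5653 -0.0161  0.0929] xyaw 5.94 z [ 0.0813 -0.0739 -0.9939] F [-0.3 -1.9 -3.3] w 0.0292
[-0.0402 -0.0002]
bar x dir now [-0.13026654  0.99143259  0.00959401] normal [-0.02214159 -0.01258301  0.99967566]
nose top rel TCP [-0.00437168  0.03640498 -0.01694421] bottom [-0.00388456  0.0366818  -0.03893707]
```

Emit:
carry_out:
  rows:
    - [1, 0, -0.1, 0, 0]
    - [1, 0, -0.13, 0, 0]
    - [1, 0, -0.13, 0, 0]

```text
time: 18.72
ee_pos: [0.565, -0.0152, 0.0934]
eef_rot: [0.997, 0.047, 0.039, 0.046]
ft_force: [0.7, -12.9, -1.0]
width: 0.0291
```

Run:
```python
from h import *
p,M=tool(); print(chest(p))
```

```text
t 18.72 tcp [ 0.565  -0.0152  0.0934] xyaw 5.61 z [ 0.0817 -0.0874 -0.9928] F [  0.7 -12.9  -1. ] w 0.0291
[-0.0394 -0.0001]
```

Blocked at the same place again. I'll probe lower, below the door, to see whether the divider is what stops the nose.

Emit:
carry_out:
  rows:
    - [1, 0, 0.2, 0, 0]
    - [1, 0, 0.2, 0, 0]
    - [1, 0, 0, 0.3, 0]
    - [1, 0, 0, 0.3, 0]
    - [1, 0, 0, 0.1, 0]
    - [1, 0, -0.12, 0, 0]
    - [1, 0, -0.12, 0, 0]
    - [1, 0, -0.06, 0, 0]

```text
time: 19.38
ee_pos: [0.5664, -0.0178, 0.069]
eef_rot: [0.997, 0.048, 0.038, 0.044]
ft_force: [-0.9, -0.3, -5.5]
width: 0.0295
```

Run:
```python
from h import *
p,M=tool(); print(chest(p))
```

```text
t 19.38 tcp [ 0.5664 -0.0178  0.069 ] xyaw 5.7 z [ 0.0799 -0.084  -0.9933] F [-0.9 -0.3 -5.5] w 0.0295
[-0.042  -0.0012]
```

Emit:
carry_out:
  rows:
    - [1, 0, -0.06, 0, 0]
    - [1, 0, -0.06, 0, 0]

```text
time: 19.55
ee_pos: [0.5662, -0.0154, 0.069]
eef_rot: [0.997, 0.048, 0.038, 0.046]
ft_force: [0.6, -11.7, -2.6]
width: 0.0293
```

Emit:
carry_out:
  rows:
    - [1, 0, -0.06, 0, 0]
    - [1, 0, -0.06, 0, 0]

```text
time: 19.72
ee_pos: [0.5661, -0.0154, 0.0693]
eef_rot: [0.997, 0.047, 0.038, 0.048]
ft_force: [0.4, -5.7, -5.7]
width: 0.0296
```

Emit:
carry_out:
  rows:
    - [1, 0, -0.06, 0, 0]
    - [1, 0, -0.06, 0, 0]

```text
time: 19.88
ee_pos: [0.5659, -0.0153, 0.0695]
eef_rot: [0.997, 0.046, 0.038, 0.051]
ft_force: [0.9, -6.7, -6.8]
width: 0.0292
```

Run:
```python
from h import *
p,M=tool(); print(chest(p))
```

```text
t 19.88 tcp [ 0.5659 -0.0153  0.0695] xyaw 5.47 z [ 0.0802 -0.0977 -0.992 ] F [ 0.9 -6.7 -6.8] w 0.0292
[-0.0395 -0.001 ]
```

The divider, up to at least 54 mm, is what blocks the level nose. A nose-down bar leads with its upper corner and clears it. Pushing also tilts the tool nose-down, so I'll build up some pitch against the fixed divider.

Emit:
carry_out:
  rows:
    - [1, 0, -0.13, 0, 0]
    - [1, 0, -0.13, 0, 0]
    - [1, 0, -0.13, 0, 0]
    - [1, 0, -0.13, 0, 0]
    - [1, 0, -0.13, 0, 0]
    - [1, 0, -0.13, 0, 0]

```text
time: 20.38
ee_pos: [0.5655, -0.0148, 0.0703]
eef_rot: [0.996, 0.037, 0.037, 0.066]
ft_force: [-1.0, -11.8, -2.2]
width: 0.0296
```

Run:
```python
from h import *
p,M=tool(); print(chest(p), 'pitch deg',np.degrees(M[:2,2]@CX),'roll',np.degrees(M[:2,2]@CY))
```

```text
t 20.38 tcp [ 0.5655 -0.0148  0.0703] xyaw 4.58 z [ 0.0796 -0.1283 -0.9885] F [ -1.  -11.8  -2.2] w 0.0296
[-0.039  -0.0006] pitch deg -7.8150905933790105 roll -3.715226938238245
```

Emit:
carry_out:
  rows:
    - [1, 0, -0.18, 0, -0.05]
    - [1, 0, -0.18, 0, -0.05]
    - [1, 0, -0.18, 0, -0.05]
    - [1, 0, -0.18, 0, -0.05]
    - [1, 0, -0.18, 0, -0.05]
    - [1, 0, -0.18, 0, -0.05]
    - [1, 0, -0.18, 0, -0.05]
    - [1, 0, -0.18, 0, -0.05]

```text
time: 21.05
ee_pos: [0.5657, -0.0135, 0.0717]
eef_rot: [0.994, 0.039, 0.036, 0.094]
ft_force: [0.2, -16.2, 1.7]
width: 0.0293
```

Run:
```python
from h import *
p,M=tool(); print(chest(p), 'pitch deg',np.degrees(M[:2,2]@CX),'roll',np.degrees(M[:2,2]@CY))
```

```text
t 21.05 tcp [ 0.5657 -0.0135  0.0717] xyaw 4.86 z [ 0.0784 -0.1838 -0.9798] F [  0.2 -16.2   1.7] w 0.0293
[-0.0377 -0.001 ] pitch deg -10.967678842478206 roll -3.290629176278955
```

Emit:
carry_out:
  rows:
    - [1, 0, -0.2, 0.02, -0.07]
    - [1, 0, -0.2, 0.02, -0.07]
    - [1, 0, -0.2, 0.02, -0.07]
    - [1, 0, -0.2, 0.02, -0.07]
    - [1, 0, -0.2, 0.02, -0.07]
    - [1, 0, -0.2, 0.02, -0.07]
    - [1, 0, -0.2, 0.02, -0.07]
    - [1, 0, -0.2, 0.02, -0.07]
    - [1, 0, -0.2, 0.02, -0.07]
    - [1, 0, -0.2, 0.02, -0.07]

```text
time: 21.88
ee_pos: [0.5683, -0.0114, 0.0666]
eef_rot: [0.99, 0.047, 0.033, 0.132]
ft_force: [0.7, -17.0, 1.7]
width: 0.0294
```

Run:
```python
from h import *
p,M=tool(); print(chest(p), 'pitch deg',np.degrees(M[:2,2]@CX),'roll',np.degrees(M[:2,2]@CY))
cv2.imwrite('pics/s9.png',cv2.resize(camera('scene')[170:260,250:410],(800,450),interpolation=cv2.INTER_CUBIC))
```

```text
t 21.88 tcp [ 0.5683 -0.0114  0.0666] xyaw 5.84 z [ 0.0782 -0.258  -0.963 ] F [  0.7 -17.    1.7] w 0.0294
[-0.0359 -0.0038] pitch deg -15.192405749628364 roll -2.8051897994216017
```

View pics/s9.png

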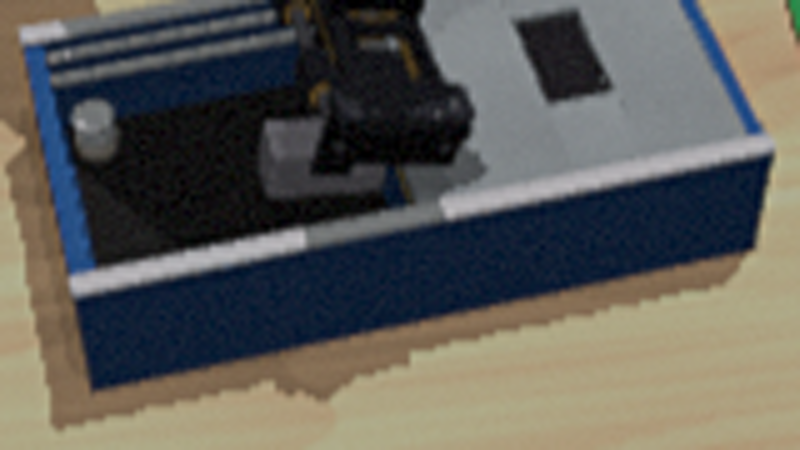

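Emit:
carry_out:
  rows:
    - [1, -0.02, -0.2, -0.02, -0.07]
    - [1, -0.02, -0.2, -0.02, -0.05]
    - [1, -0.02, -0.2, -0.02, -0.05]
    - [1, -0.02, -0.2, -0.02, -0.05]
    - [1, -0.02, -0.2, -0.02, -0.05]
    - [1, -0.02, -0.2, -0.02, -0.05]
    - [1, -0.02, -0.2, -0.02, -0.05]
    - [1, -0.02, -0.2, -0.02, -0.05]
    - [1, -0.02, -0.2, -0.02, -0.05]
    - [1, -0.02, -0.2, -0.02, -0.05]
    - [1, -0.02, -0.2, -0.02, -0.05]

```text
time: 22.85
ee_pos: [0.5678, -0.0091, 0.0694]
eef_rot: [0.983, 0.044, 0.034, 0.173]
ft_force: [2.4, -18.1, 0.8]
width: 0.0296
```

```bash
cat > bar.py <<'E'
from h import *
p,M=tool(); print(chest(p), 'pitch deg',np.degrees(M[:2,2]@CX),'roll',np.degrees(M[:2,2]@CY))
G=R.from_quat([.978,.204,.034,.040]).as_matrix(); Q=M@G.T
b=np.radians(115.2); bx=np.array([np.cos(b),np.sin(b),0]); by=np.array([-bx[1],bx[0],0])
print('bar x dir',np.round(Q@bx,3),'y',np.round(Q@by,3),'yaw off chest',np.degrees(np.arctan2(*(Q@bx)[[1,0]]))-96.4)
for n,v in dict(top=bx*.0355+np.array([0,0,-.0173]),bot=bx*.0355+np.array([0,0,-.0393]),ctr=bx*.0005-np.array([0,0,.0213])).items():
    w=p+Q@v; print(n,chest(w),round(w[2],4))
E
python3 bar.py
```

```text
t 22.85 tcp [ 0.5678 -0.0091  0.0694] xyaw 5.59 z [ 0.0817 -0.3382 -0.9375] F [  2.4 -18.1   0.8] w 0.0296
[-0.0336 -0.0035] pitch deg -19.77717068393468 roll -2.494694159022423
bar x dir [-0.107  0.961 -0.256] y [-0.994 -0.11   0.004] yaw off chest -0.035759102530320774
top [-0.0037 -0.0035] 0.0435
bot [-0.0093 -0.0034] 0.0223
ctr [-0.0385 -0.0035] 0.0486
```

Run:
```python
from h import *
go([*C0+CX*(-.046),.0695]); go([*C0+CX*(-.046),.0995])
```

```text
t 22.85 tcp [ 0.5678 -0.0091  0.0694] xyaw 5.59 z [ 0.0817 -0.3382 -0.9375] F [  2.4 -18.1   0.8] w 0.0296
units to target [-0.11  0.39  0.13] tcp in chest [-0.0336 -0.0035]
t 22.85 tcp [ 0.5678 -0.0091  0.0694] xyaw 5.59 z [ 0.0817 -0.3382 -0.9375] F [  2.4 -18.1   0.8] w 0.0296
units to target [-0.06  0.74 -0.8 ] tcp in chest [-0.0336 -0.0035]
```

Emit:
carry_out:
  rows:
    - [1, -0.05, 0.3, 0.05, 0]
    - [1, 0, 0.2, -0.1, 0]
    - [1, 0, 0.14, -0.3, 0]
    - [1, 0, 0.1, -0.25, 0]
    - [1, 0, 0.05, -0.2, 0]
    - [1, 0, 0, 0, 0]

```text
time: 23.35
ee_pos: [0.5669, -0.0226, 0.1045]
eef_rot: [0.983, 0.043, 0.036, 0.172]
ft_force: [0.2, -0.1, -5.6]
width: 0.0294
```

```bash
python3 bar.py;  python3 -c "
from h import *
go([*C0+CX*(-.036),.0995])"
```

```text
t 23.35 tcp [ 0.5669 -0.0226  0.1045] xyaw 5.6 z [ 0.0848 -0.3359 -0.9381] F [ 0.2 -0.1 -5.6] w 0.0294
[-0.0468 -0.0012] pitch deg -19.666090121642018 roll -2.682021070192769
bar x dir [-0.106  0.961 -0.254] y [-0.994 -0.11   0.   ] yaw off chest -0.07843969044164112
top [-0.0169 -0.0012] 0.0787
bot [-0.0225 -0.0012] 0.0574
ctr [-0.0518 -0.0011] 0.0838
t 23.35 tcp [ 0.5669 -0.0226  0.1045] xyaw 5.6 z [ 0.0848 -0.3359 -0.9381] F [ 0.2 -0.1 -5.6] w 0.0294
units to target [-0.05 -0.4   0.03] tcp in chest [-0.0468 -0.0012]
```

Emit:
carry_out:
  rows:
    - [1, -0.02, -0.15, 0.04, 0]
    - [1, -0.02, -0.15, 0.03, 0]
    - [1, 0, -0.1, 0, 0]
    - [1, 0, 0, 0, 0]

```text
time: 23.68
ee_pos: [0.5651, -0.0096, 0.0985]
eef_rot: [0.983, 0.044, 0.037, 0.172]
ft_force: [0.9, -2.1, -5.3]
width: 0.0296
```

```bash
python3 bar.py
```

```text
t 23.68 tcp [ 0.5651 -0.0096  0.0985] xyaw 5.69 z [ 0.087  -0.3351 -0.9382] F [ 0.9 -2.1 -5.3] w 0.0296
[-0.0338 -0.0009] pitch deg -19.634712023381127 roll -2.81366006422886
bar x dir [-0.108  0.961 -0.254] y [-0.994 -0.112 -0.002] yaw off chest -0.006350924156095061
top [-0.0038 -0.0009] 0.0727
bot [-0.0094 -0.0009] 0.0514
ctr [-0.0387 -0.0009] 0.0777
```

Corner at the door's face (x ≈ −4 mm). Now push horizontally.

Emit:
carry_out:
  rows:
    - [1, 0, -0.1, -0.03, 0]
    - [1, 0, -0.12, -0.03, 0]
    - [1, 0, -0.12, -0.03, 0]
    - [1, 0, -0.12, -0.03, 0]

```text
time: 24.02
ee_pos: [0.5645, -0.0054, 0.0985]
eef_rot: [0.982, 0.04, 0.035, 0.18]
ft_force: [0.8, -11.1, -1.2]
width: 0.0295
```

```bash
python3 bar.py
```

```text
t 24.02 tcp [ 0.5645 -0.0054  0.0985] xyaw 5.29 z [ 0.0839 -0.3501 -0.9329] F [  0.8 -11.1  -1.2] w 0.0295
[-0.0295 -0.0007] pitch deg -20.471645367471435 roll -2.5394186048830525
bar x dir [-0.1    0.958 -0.268] y [-0.995 -0.104  0.   ] yaw off chest -0.42872711038239686
top [ 0.0001 -0.0009] 0.0723
bot [-0.0058 -0.0008] 0.0511
ctr [-0.0347 -0.0006] 0.0778
```

Emit:
carry_out:
  rows:
    - [1, 0, -0.1, -0.08, -0.05]
    - [1, 0, -0.15, -0.07, -0.05]
    - [1, 0, -0.15, -0.05, -0.05]
    - [1, 0, -0.15, -0.05, 0]

```text
time: 24.35
ee_pos: [0.5638, -0.0034, 0.1005]
eef_rot: [0.98, 0.04, 0.032, 0.191]
ft_force: [3.0, -14.1, -4.2]
width: 0.0295
```

```bash
python3 bar.py
```

```text
t 24.35 tcp [ 0.5638 -0.0034  0.1005] xyaw 5.26 z [ 0.0785 -0.3712 -0.9252] F [  3.  -14.1  -4.2] w 0.0295
[-0.0274 -0.0002] pitch deg -21.637550516726535 roll -2.0987095848930513
bar x dir [-0.1    0.952 -0.289] y [-0.995 -0.102  0.008] yaw off chest -0.40134644645799256
top [ 0.0015 -0.0003] 0.0736
bot [-0.0048 -0.0001] 0.0526
ctr [-0.0331 -0.    ] 0.0799
```

Emit:
carry_out:
  rows:
    - [1, 0, -0.1, 0.03, 0]
    - [1, 0, -0.13, 0, 0]
    - [1, 0, -0.15, -0.02, -0.05]

```text
time: 24.6
ee_pos: [0.5644, -0.0039, 0.0983]
eef_rot: [0.979, 0.038, 0.031, 0.199]
ft_force: [-0.5, -13.7, 5.3]
width: 0.0295
```

```bash
python3 bar.py
```

```text
t 24.6 tcp [ 0.5644 -0.0039  0.0983] xyaw 4.94 z [ 0.0758 -0.3866 -0.9191] F [ -0.5 -13.7   5.3] w 0.0295
[-0.028  -0.0007] pitch deg -22.498483227627215 roll -1.8469686635135725
bar x dir [-0.094  0.948 -0.305] y [-0.995 -0.096  0.01 ] yaw off chest -0.7233857842353899
top [ 0.0006 -0.0009] 0.071
bot [-0.0061 -0.0006] 0.0501
ctr [-0.034  -0.0004] 0.0779
```

Door is home: the corner stops at chest x ≈ +1 mm at two heights, which matches 0.179. Now I'll back off to the bay's end wall and push the other way to remove the accumulated tilt.

Emit:
carry_out:
  rows:
    - [1, 0, 0.15, 0.06, -0.1]
    - [1, 0, 0.4, 0.16, -0.1]
    - [1, 0, 0.6, 0.24, 0]
    - [1, 0, 0.6, 0.24, 0]
    - [1, 0, 0.6, 0.24, 0]
    - [1, 0, 0.6, 0.24, 0]
    - [1, 0, 0.4, 0.16, 0]
    - [1, 0, 0, 0, 0]

```text
time: 25.27
ee_pos: [0.5749, -0.1132, 0.0973]
eef_rot: [0.979, 0.05, 0.028, 0.197]
ft_force: [-0.3, 0.2, -5.8]
width: 0.0296
```

```bash
python3 bar.py; python3 -c "
from h import *
ci,T=T_wc('wrist'); im=camera('wrist').copy(); cv2.imwrite('pics/w10.png',im[:300])
for q,z in dict(rear_edge=.067,upper_edge=.083).items():
  for r in pinpoint(q,'wrist')[:1]: p=ray(ci,T,r['xy'],z); print(q,r['xy'],r['conf'],chest(p))"
```

```text
t 25.27 tcp [ 0.5749 -0.1132  0.0973] xyaw 6.26 z [ 0.0737 -0.3822 -0.9211] F [-0.3  0.2 -5.8] w 0.0296
[-0.1378  0.001 ] pitch deg -22.23456013238564 roll -1.757235070010904
bar x dir [-0.12   0.946 -0.301] y [-0.993 -0.119  0.021] yaw off chest 0.8156062770583503
top [-0.1092  0.0018] 0.0702
bot [-0.1158  0.0022] 0.0492
ctr [-0.1437  0.0014] 0.0769
```

View pics/w10.png

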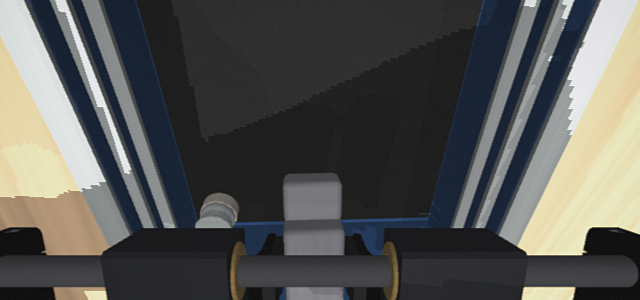

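Emit:
carry_out:
  rows:
    - [1, 0, 0.18, 0.07, 0]
    - [1, 0, 0.18, 0.07, 0]
    - [1, 0, 0.18, 0.07, 0]
    - [1, 0, 0.18, 0.07, 0]
    - [1, 0, 0.18, 0.07, 0]
    - [1, 0, 0.18, 0.07, 0]
    - [1, 0, 0.18, 0.07, 0]
    - [1, 0, 0.18, 0.07, 0]
    - [1, 0, 0.18, 0.07, 0]
    - [1, 0, 0.18, 0.07, 0]

```text
time: 26.25
ee_pos: [0.5819, -0.1154, 0.0931]
eef_rot: [0.982, 0.075, 0.03, 0.17]
ft_force: [-7.5, 16.0, 0.6]
width: 0.0296
```

```bash
python3 bar.py
```

```text
t 26.25 tcp [ 0.5819 -0.1154  0.0931] xyaw 9.1 z [ 0.0846 -0.329  -0.9405] F [-7.5 16.   0.6] w 0.0296
[-0.1408 -0.0057] pitch deg -19.271145693643028 roll -2.7145128477172586
bar x dir [-0.171  0.953 -0.249] y [-0.985 -0.171  0.022] yaw off chest 3.7603816170690436
top [-0.1108 -0.0034] 0.0675
bot [-0.1163 -0.0032] 0.0462
ctr [-0.1456 -0.0056] 0.0724
```

Emit:
carry_out:
  rows:
    - [1, -0.04, 0.22, 0.07, 0.1]
    - [1, -0.04, 0.22, 0.07, 0.1]
    - [1, -0.04, 0.22, 0.07, 0.1]
    - [1, -0.04, 0.22, 0.07, 0.1]
    - [1, -0.04, 0.22, 0.06, 0.1]
    - [1, -0.04, 0.22, 0.06, 0.1]
    - [1, -0.04, 0.22, 0.06, 0.1]
    - [1, -0.04, 0.22, 0.06, 0.1]
    - [1, -0.04, 0.22, 0.05, 0.1]
    - [1, -0.04, 0.22, 0.05, 0.1]
    - [1, -0.04, 0.22, 0.05, 0.1]
    - [1, -0.04, 0.22, 0.05, 0.1]
    - [1, -0.04, 0.22, 0.04, 0.1]
    - [1, -0.04, 0.22, 0.04, 0.1]
    - [1, -0.04, 0.22, 0.04, 0.1]
    - [1, -0.04, 0.22, 0.04, 0.1]

```text
time: 27.58
ee_pos: [0.5839, -0.1189, 0.0955]
eef_rot: [0.991, 0.052, 0.051, 0.114]
ft_force: [-4.6, 17.3, -0.2]
width: 0.0292
```

```bash
python3 bar.py
```

```text
t 27.58 tcp [ 0.5839 -0.1189  0.0955] xyaw 6.67 z [ 0.1132 -0.2209 -0.9687] F [-4.6 17.3 -0.2] w 0.0292
[-0.1445 -0.0073] pitch deg -13.298783225994828 roll -5.035514817591273
bar x dir [-0.128  0.981 -0.142] y [-0.99  -0.135 -0.036] yaw off chest 1.0489600567968012
top [-0.1118 -0.0074] 0.0733
bot [-0.115  -0.0082] 0.0515
ctr [-0.147  -0.0082] 0.0743
```

Emit:
carry_out:
  rows:
    - [1, 0.03, 0.22, 0.04, 0.03]
    - [1, 0.03, 0.22, 0.04, 0.03]
    - [1, 0.03, 0.22, 0.04, 0.03]
    - [1, 0.03, 0.22, 0.03, 0.03]
    - [1, 0.03, 0.22, 0.03, 0.03]
    - [1, 0.03, 0.22, 0.03, 0.03]
    - [1, 0.03, 0.22, 0.03, 0.03]
    - [1, 0.03, 0.22, 0.03, 0.03]
    - [1, 0.03, 0.22, 0.02, 0.03]
    - [1, 0.03, 0.22, 0.02, 0.03]
    - [1, 0.03, 0.22, 0.02, 0.03]
    - [1, 0.03, 0.22, 0.02, 0.03]
    - [1, 0.03, 0.22, 0.02, 0.03]
    - [1, 0.03, 0.22, 0.02, 0.03]

```text
time: 28.75
ee_pos: [0.595, -0.1208, 0.0909]
eef_rot: [0.994, 0.071, 0.037, 0.067]
ft_force: [-7.6, 16.2, -0.6]
width: 0.0297
```

```bash
python3 bar.py
```

```text
t 28.75 tcp [ 0.595  -0.1208  0.0909] xyaw 8.48 z [ 0.0827 -0.1287 -0.9882] F [-7.6 16.2 -0.6] w 0.0297
[-0.1476 -0.0181] pitch deg -7.857798951546609 roll -3.8876256852148763
bar x dir [-0.17   0.984 -0.048] y [-0.985 -0.171 -0.012] yaw off chest 3.4100431371544886
top [-0.113  -0.0162] 0.0719
bot [-0.1141 -0.0166] 0.05
ctr [-0.1481 -0.0184] 0.0696
```

Emit:
carry_out:
  rows:
    - [1, 0, -0.15, 0, 0]
    - [1, 0, -0.05, -0.4, 0]
    - [1, 0, 0, -0.6, 0]
    - [1, 0, 0, -0.8, 0]
    - [1, 0, 0, -0.8, 0]
    - [1, 0, 0, -0.8, 0]
    - [1, 0, 0, -0.5, 0]
    - [1, 0, 0, 0, 0]

```text
time: 29.42
ee_pos: [0.5828, -0.0952, 0.214]
eef_rot: [0.994, 0.076, 0.035, 0.068]
ft_force: [0.7, -0.2, -4.8]
width: 0.0293
```

```bash
python3 bar.py; python3 -c "
from h import *
go([.496,.376,.2]); print(read_state()['joint_positions'].round(2) if hasattr(read_state()['joint_positions'],'round') else read_state()['joint_positions'])
ci,T=T_wc('scene'); camera('scene')
for q,z in dict(mat=0,upper_edge=.083).items():
  for r in pinpoint(q,'scene')[:2]: p=ray(ci,T,r['xy'],z); print(q,r['xy'],r['conf'],p,chest(p))
"
```

```text
t 29.42 tcp [ 0.5828 -0.0952  0.214 ] xyaw 9.03 z [ 0.0808 -0.1297 -0.9882] F [ 0.7 -0.2 -4.8] w 0.0293
[-0.1208 -0.0088] pitch deg -7.903747225451396 roll -3.773335984522432
bar x dir [-0.18   0.982 -0.049] y [-0.984 -0.18  -0.009] yaw off chest 3.9685818235052466
top [-0.0863 -0.0066] 0.195
bot [-0.0874 -0.0069] 0.173
ctr [-0.1214 -0.0091] 0.1927
t 29.42 tcp [ 0.5828 -0.0952  0.214 ] xyaw 9.03 z [ 0.0808 -0.1297 -0.9882] F [ 0.7 -0.2 -4.8] w 0.0293
units to target [ -0.42 -15.87  -1.81] tcp in chest [-0.1208 -0.0088]
[ 0.52  0.25 -0.59  1.65  0.29  1.21  0.01]
mat [434.8, 179.0] 0.71 [4.94804708e-01 3.80683796e-01 1.11022302e-16] [0.3619 0.0255]
upper_edge [325.5, 189.4] 0.79 [0.56465629 0.02141612 0.083     ] [-0.0029 -0.0038]
upper_edge [432.9, 179.9] 0.36 [0.57269965 0.3328235  0.083     ] [ 0.3057 -0.0465]
```

Emit:
carry_out:
  rows:
    - [1, -0.02, -0.4, -0.05, 0]
    - [1, -0.02, -0.7, -0.1, 0]
    - [1, -0.02, -0.8, -0.1, 0]
    - [1, -0.02, -0.8, -0.1, 0]
    - [1, -0.02, -0.8, -0.1, 0]
    - [1, -0.02, -0.8, -0.1, 0]
    - [1, -0.02, -0.8, -0.1, 0]
    - [1, -0.02, -0.8, -0.1, 0]
    - [1, -0.02, -0.8, -0.1, 0]
    - [1, -0.02, -0.8, -0.1, 0]
    - [1, -0.02, -0.8, -0.1, 0]
    - [1, -0.02, -0.8, -0.1, 0]
    - [1, -0.02, -0.8, -0.1, 0]
    - [1, -0.02, -0.8, -0.1, 0]
    - [1, -0.02, -0.8, -0.1, 0]
    - [1, -0.02, -0.8, -0.1, 0]
    - [1, -0.02, -0.7, -0.1, 0]
    - [1, -0.02, -0.4, -0.05, 0]

```text
time: 31.07
ee_pos: [0.4903, 0.3169, 0.1745]
eef_rot: [0.995, 0.074, 0.013, 0.07]
ft_force: [-1.0, 0.6, -6.2]
width: 0.0294
```

```bash
python3 bar.py; python3 -c "
from h import *
go([.496,.376,.1])
ci,T=T_wc('wrist'); im=camera('wrist')
for r in silhouettes('mat','wrist')[:1]: print(r['conf'],r['box'],ray(ci,T,r['box'][:2],.005))
for r in pinpoint('mat','wrist')[:1]: print(r,ray(ci,T,r['xy'],0))
"
```

```text
t 31.07 tcp [0.4903 0.3169 0.1745] xyaw 8.55 z [ 0.0361 -0.1375 -0.9898] F [-1.   0.6 -6.2] w 0.0294
[0.2991 0.0371] pitch deg -8.062027943915423 roll -1.1747827516619025
bar x dir [-0.174  0.984 -0.049] y [-0.984 -0.172  0.036] yaw off chest 3.6133056877204552
top [0.3336 0.0399] 0.1555
bot [0.3325 0.0407] 0.1336
ctr [0.2985 0.0379] 0.1532
t 31.07 tcp [0.4903 0.3169 0.1745] xyaw 8.55 z [ 0.0361 -0.1375 -0.9898] F [-1.   0.6 -6.2] w 0.0294
units to target [ 0.44 -2.25  2.19] tcp in chest [0.2991 0.0371]
0.68 [333.5, 102.5, 256.0, 205.1] [0.50014055 0.3801263  0.005     ]
{'xy': [327.5, 100.8], 'conf': 0.78} [0.49498179 0.3804251  0.        ]
```

Emit:
carry_out:
  rows:
    - [1, 0.11, -0.55, 0.5, 0]
    - [1, 0.11, -0.55, 0.5, 0]
    - [1, 0.11, -0.55, 0.5, 0]
    - [1, 0.11, -0.55, 0.5, 0]
    - [1, 0, -0.1, 0.3, 0]
    - [1, 0, 0, 0.3, 0]
    - [1, 0, 0, 0, 0]

```text
time: 31.8
ee_pos: [0.5001, 0.3669, 0.0791]
eef_rot: [0.995, 0.069, 0.012, 0.075]
ft_force: [0.4, -1.6, -5.4]
width: 0.0294
```

```bash
python3 bar.py; python3 -c "
from h import *
go([.496,.378,.05])
"
```

```text
t 31.8 tcp [0.5001 0.3669 0.0791] xyaw 8.01 z [ 0.0342 -0.1473 -0.9885] F [ 0.4 -1.6 -5.4] w 0.0294
[0.3476 0.0218] pitch deg -8.608123845167599 roll -1.0049231954099413
bar x dir [-0.164  0.985 -0.058] y [-0.986 -0.162  0.038] yaw off chest 3.073175515449009
top [0.382  0.0244] 0.0598
bot [0.3806 0.0251] 0.0378
ctr [0.3468 0.0226] 0.0578
t 31.8 tcp [0.5001 0.3669 0.0791] xyaw 8.01 z [ 0.0342 -0.1473 -0.9885] F [ 0.4 -1.6 -5.4] w 0.0294
units to target [-0.1  -0.53  0.9 ] tcp in chest [0.3476 0.0218]
```

Emit:
carry_out:
  rows:
    - [1, -0.03, -0.2, 0.3, 0]
    - [1, -0.03, -0.2, 0.25, 0]
    - [1, 0, -0.13, 0.2, 0]
    - [1, 0, 0, 0.1, 0]
    - [1, 0, 0, 0.05, 0]
    - [1, 0, 0, 0.05, 0]

```text
time: 32.3
ee_pos: [0.4991, 0.376, 0.0474]
eef_rot: [0.995, 0.067, 0.013, 0.075]
ft_force: [0.8, 0.7, -5.1]
width: 0.0295
```

```bash
python3 bar.py
```

```text
t 32.3 tcp [0.4991 0.376  0.0474] xyaw 7.77 z [ 0.0364 -0.1481 -0.9883] F [ 0.8  0.7 -5.1] w 0.0295
[0.3568 0.0218] pitch deg -8.66429894664013 roll -1.125604134055333
bar x dir [-0.16   0.985 -0.059] y [-0.987 -0.158  0.035] yaw off chest 2.823319931817352
top [0.3911 0.0241] 0.028
bot [0.3898 0.0249] 0.0061
ctr [0.356  0.0226] 0.0261
```

Nose about 1 mm above the mat. I'll touch down gently, ease the grip so it settles, then open slowly.

Emit:
carry_out:
  rows:
    - [1, 0, 0, 0.06, 0]
    - [1, 0, 0, 0.06, 0]
    - [1, 0, 0, 0.05, 0]
    - [1, 0, 0, 0, 0]
  force: 15

```text
time: 32.63
ee_pos: [0.4995, 0.3755, 0.0447]
eef_rot: [0.995, 0.067, 0.014, 0.075]
ft_force: [-0.0, -0.8, -5.3]
width: 0.0298
```

```bash
python3 bar.py
```

```text
t 32.63 tcp [0.4995 0.3755 0.0447] xyaw 7.76 z [ 0.0379 -0.148  -0.9883] F [-0.  -0.8 -5.3] w 0.0298
[0.3562 0.0214] pitch deg -8.668142901974772 roll -1.215665527147382
bar x dir [-0.16   0.985 -0.059] y [-0.987 -0.158  0.034] yaw off chest 2.800294276442756
top [0.3906 0.0237] 0.0254
bot [0.3892 0.0244] 0.0034
ctr [0.3554 0.0221] 0.0235
```

Emit:
carry_out:
  rows:
    - [1, 0, 0, 0.05, 0]
    - [1, 0, 0, 0.05, 0]
    - [1, 0, 0, 0, 0]

```text
time: 32.88
ee_pos: [0.4999, 0.3758, 0.0447]
eef_rot: [0.995, 0.067, 0.015, 0.075]
ft_force: [0.4, -0.2, -5.4]
width: 0.03
```

Emit:
carry_out:
  rows:
    - [1, 0, 0, 0.05, 0]
    - [1, 0, 0, 0.05, 0]
    - [1, 0, 0, 0, 0]

```text
time: 33.13
ee_pos: [0.5004, 0.3761, 0.0446]
eef_rot: [0.995, 0.066, 0.016, 0.075]
ft_force: [0.1, 0.1, -6.7]
width: 0.0296
```

Emit:
carry_out:
  rows:
    - [1, 0, 0, 0.12, 0]
    - [1, 0, 0, 0, 0]

```text
time: 33.3
ee_pos: [0.5009, 0.3768, 0.0429]
eef_rot: [0.995, 0.067, 0.017, 0.074]
ft_force: [-1.1, 0.1, -6.4]
width: 0.0299
```

```bash
python3 bar.py; python3 -c "
from h import *
cv2.imwrite('pics/w11.png',np.vstack([camera('wrist')[:240],cv2.resize(camera('scene')[130:220,370:530],(640,360),interpolation=cv2.INTER_CUBIC)]))"
```

```text
t 33.3 tcp [0.5009 0.3768 0.0429] xyaw 7.76 z [ 0.0439 -0.1446 -0.9885] F [-1.1  0.1 -6.4] w 0.0299
[0.3574 0.02  ] pitch deg -8.516145758100318 roll -1.574217798708553
bar x dir [-0.159  0.986 -0.057] y [-0.987 -0.158  0.027] yaw off chest 2.781298372379041
top [0.3918 0.0221] 0.0236
bot [0.3905 0.0226] 0.0016
ctr [0.3567 0.0205] 0.0216
```

View pics/w11.png

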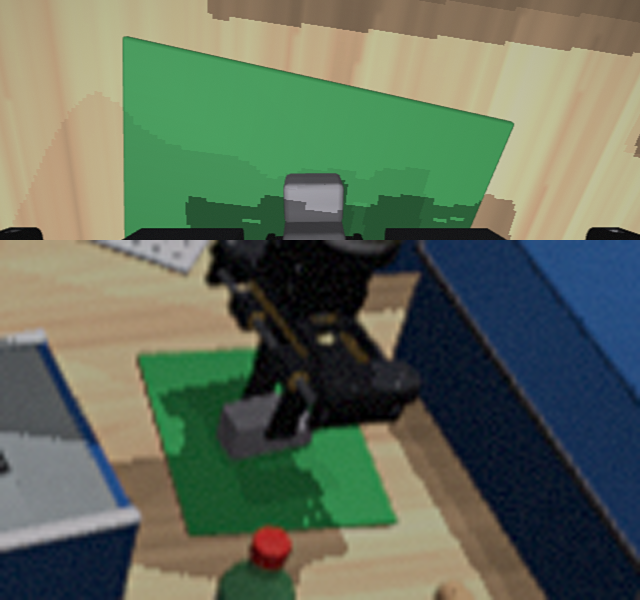

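Emit:
carry_out:
  rows:
    - [1, 0, 0, 0.1, 0]
    - [1, 0, 0, 0.1, 0]
    - [1, 0, 0, 0, 0]

```text
time: 33.65
ee_pos: [0.501, 0.3778, 0.0401]
eef_rot: [0.995, 0.067, 0.018, 0.073]
ft_force: [-0.2, -0.3, -5.5]
width: 0.0298
```

Emit:
carry_out:
  rows:
    - [1, 0, 0, 0.1, 0]
    - [1, 0, 0, 0.1, 0]
    - [1, 0, 0, 0, 0]

```text
time: 33.9
ee_pos: [0.5011, 0.3789, 0.0375]
eef_rot: [0.995, 0.067, 0.019, 0.072]
ft_force: [-0.4, 0.4, -6.2]
width: 0.0298
```

Emit:
carry_out:
  rows:
    - [1, 0, 0, 0.1, 0]
    - [1, 0, 0, 0.1, 0]
    - [1, 0, 0, 0, 0]

```text
time: 34.15
ee_pos: [0.5013, 0.3799, 0.0347]
eef_rot: [0.995, 0.067, 0.02, 0.071]
ft_force: [-0.1, 0.4, -5.9]
width: 0.0299
```

```bash
python3 bar.py; python3 -c "
from h import *
im=camera('scene').copy()
cv2.imwrite('pics/w12.png',cv2.resize(im[150:210,400:480],(640,480),interpolation=cv2.INTER_CUBIC))
ci,T=T_wc('scene')
for q in ['bar_center']:
  for r in silhouettes(q,'scene')[:2]: print(r['conf'],r['box'])
  for r in pinpoint(q,'scene')[:2]: print(r, [ray(ci,T,r['xy'],z).round(3) for z in(.023,.033,.043)])
"
```

```text
t 34.15 tcp [0.5013 0.3799 0.0347] xyaw 7.82 z [ 0.0487 -0.1388 -0.9891] F [-0.1  0.4 -5.9] w 0.0299
[0.3604 0.0192] pitch deg -8.214710209987611 roll -1.8840775391390812
bar x dir [-0.16   0.986 -0.052] y [-0.987 -0.159  0.022] yaw off chest 2.8381357188063703
top [0.3949 0.0213] 0.0156
bot [0.3937 0.0217] -0.0064
ctr [0.3598 0.0197] 0.0134
0.54 [433.6, 178.1, 22.8, 15.8]
{'xy': [434.7, 179.7], 'conf': 0.7} [array([0.518, 0.368, 0.023]), array([0.528, 0.363, 0.033]), array([0.537, 0.358, 0.043])]
```

View pics/w12.png

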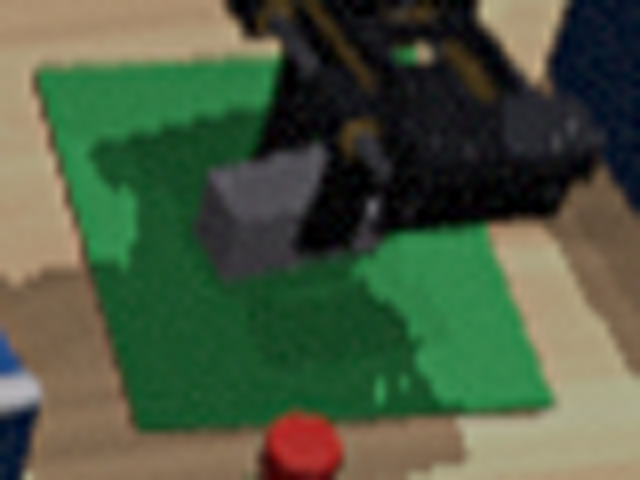

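Run:
```python
from h import *
now=camera('wrist').copy(); cv2.imwrite('pics/w13.png',now)
for n,im in dict(w6=cv2.imread('pics/w6.png'),w7=cv2.imread('pics/w7.png'),w10=cv2.imread('pics/w10.png'),now=now).items():
    g=im.astype(int); sat=g.max(2)-g.min(2); br=g.max(2)
    col=[(r,int(br[r,304:322].mean()),int(sat[r,304:322].mean())) for r in range(166,230,4)]
    print(n,col)
    for r in (195,205,212):
        m=(sat[r]<25)&(br[r]>70); c=[x for x in range(260,370) if m[x]]; print('  row',r,(min(c),max(c)) if c else None)
```

```text
w6 [(166, 48, 1), (170, 46, 1), (174, 93, 4), (178, 98, 4), (182, 156, 6), (186, 216, 8), (190, 212, 8), (194, 204, 9), (198, 201, 8), (202, 200, 8), (206, 203, 9), (210, 206, 9), (214, 201, 7), (218, 191, 8), (222, 89, 3), (226, 72, 3)]
  row 195 (283, 341)
  row 205 (283, 341)
  row 212 (284, 341)
w7 [(166, 115, 64), (170, 28, 1), (174, 88, 3), (178, 92, 4), (182, 149, 6), (186, 204, 9), (190, 194, 8), (194, 190, 8), (198, 188, 8), (202, 187, 8), (206, 189, 8), (210, 192, 8), (214, 188, 7), (218, 178, 7), (222, 77, 3), (226, 67, 2)]
  row 195 (283, 341)
  row 205 (283, 341)
  row 212 (284, 340)
w10 [(166, 31, 1), (170, 30, 1), (174, 75, 3), (178, 75, 3), (182, 93, 4), (186, 120, 5), (190, 126, 5), (194, 125, 5), (198, 124, 5), (202, 124, 5), (206, 127, 5), (210, 130, 6), (214, 127, 5), (218, 124, 5), (222, 74, 3), (226, 74, 3)]
  row 195 (283, 341)
  row 205 (284, 340)
  row 212 (284, 340)
now [(166, 155, 83), (170, 155, 84), (174, 143, 77), (178, 144, 77), (182, 89, 22), (186, 75, 3), (190, 77, 3), (194, 111, 4), (198, 157, 6), (202, 163, 7), (206, 161, 7), (210, 158, 7), (214, 152, 6), (218, 97, 4), (222, 98, 4), (226, 98, 4)]
  row 195 (283, 344)
  row 205 (283, 344)
  row 212 (284, 344)
```

The nose edge has moved and the bar looks about 8 mm closer to the camera since I eased the grip. So the bar is resting on the mat and the fingers have slid down it. The force reading of about −6 N doesn't agree with that. I'll release slowly and check.

Emit:
carry_out:
  rows:
    - [0.15, 0, 0, 0, 0]
    - [0.15, 0, 0, 0, 0]
    - [0.1, 0, 0, 0, 0]
    - [0, 0, 0, 0, 0]
    - [0, 0, 0, 0, 0]
    - [-0.2, 0, 0, 0, 0]
    - [-0.2, 0, 0, 0, 0]
    - [-0.2, 0, 0, 0, 0]

```text
time: 35.02
ee_pos: [0.5029, 0.3786, 0.0331]
eef_rot: [0.995, 0.066, 0.02, 0.071]
ft_force: [0.4, 0.4, -0.5]
width: 0.0507
```

```bash
python3 -c "
from h import *
go([.5,.38,.2])
ci,T=T_wc('wrist'); g=camera('wrist').astype(int)
print([(r,int(g.max(2)[r,304:322].mean()),int((g.max(2)-g.min(2))[r,304:322].mean())) for r in range(166,230,4)])
"
```

```text
t 35.02 tcp [0.5029 0.3786 0.0331] xyaw 7.73 z [ 0.0493 -0.1394 -0.989 ] F [ 0.4  0.4 -0.5] w 0.0507
units to target [ 0.08  0.75 -5.51] tcp in chest [0.359  0.0177]
[(166, 155, 84), (170, 155, 84), (174, 154, 83), (178, 156, 85), (182, 72, 3), (186, 78, 3), (190, 81, 3), (194, 147, 6), (198, 162, 6), (202, 162, 7), (206, 160, 7), (210, 159, 7), (214, 111, 4), (218, 98, 4), (222, 104, 4), (226, 106, 5)]
```

Emit:
carry_out:
  rows:
    - [-0.6, 0, 0, -0.1, 0]
    - [-0.6, 0, 0, -0.2, 0]
    - [-0.6, 0, 0, -0.4, 0]
    - [-0.6, 0, 0, -0.7, 0]
    - [-0.6, 0, 0, -0.8, 0]
    - [-0.6, 0, 0, -0.8, 0]
    - [-0.6, 0, 0, -0.8, 0]
    - [-0.6, 0, 0.5, -0.8, 0]
    - [-0.6, 0, 0.7, -0.8, 0]
    - [-0.6, 0, 0.7, -0.5, 0]
    - [-0.6, 0, 0.7, 0, 0]
    - [-0.6, 0, 0, 0, 0]

```text
time: 36.07
ee_pos: [0.5009, 0.3296, 0.2392]
eef_rot: [0.995, 0.07, 0.022, 0.069]
ft_force: [0.8, -1.5, -0.5]
width: 0.0693
```

```bash
python3 -c "
from h import *
p,M=tool()
M0=np.array([.496,.379])
for c in('wrist','scene','top'):
  im=camera(c).copy(); ci,T=T_wc(c); cv2.imwrite(f'pics/f_{c}.png',im)
  for q,z in dict(bar_center=.023,mat=0,upper_edge=.083,oil=0,jar=0,rear_edge=.067).items():
    for r in pinpoint(q,c)[:1]: print(c,q,np.round(r['xy']),round(r['conf'],2),ray(ci,T,r['xy'],z).round(4))
a=cv2.imread('pics/f_wrist.png'); s=cv2.imread('pics/f_scene.png')[120:300,240:500]
cv2.imwrite('pics/f.png',np.vstack([a[:240],cv2.resize(s,(640,340),interpolation=cv2.INTER_CUBIC)]))
"
```

```text
t 36.07 tcp [0.5009 0.3296 0.2392] xyaw 8.18 z [ 0.0528 -0.1344 -0.9895] F [ 0.8 -1.5 -0.5] w 0.0693
wrist bar_center [316. 113.] 0.73 [0.5015 0.3798 0.023 ]
wrist mat [310. 106.] 0.73 [0.4951 0.3841 0.    ]
wrist oil [466. 204.] 0.6 [ 0.7026  0.2959 -0.    ]
wrist jar [306. 102.] 0.53 [0.4909 0.3869 0.    ]
scene bar_center [440. 178.] 0.63 [0.5133 0.3857 0.023 ]
scene mat [432. 182.] 0.77 [0.5072 0.3659 0.    ]
scene upper_edge [324. 189.] 0.84 [0.5627 0.0185 0.083 ]
scene oil [427. 236.] 0.57 [0.7069 0.2896 0.    ]
scene jar [213. 256.] 0.75 [ 0.6889 -0.3057  0.    ]
top bar_center [167. 250.] 0.84 [0.4973 0.3842 0.023 ]
top mat [171. 250.] 0.69 [0.4973 0.3821 0.    ]
top upper_edge [308. 226.] 0.71 [0.5542 0.0251 0.083 ]
top oil [213. 172.] 0.7 [0.7055 0.2862 0.    ]
top jar [440. 176.] 0.68 [ 0.6997 -0.3141  0.    ]
```

View pics/f.png

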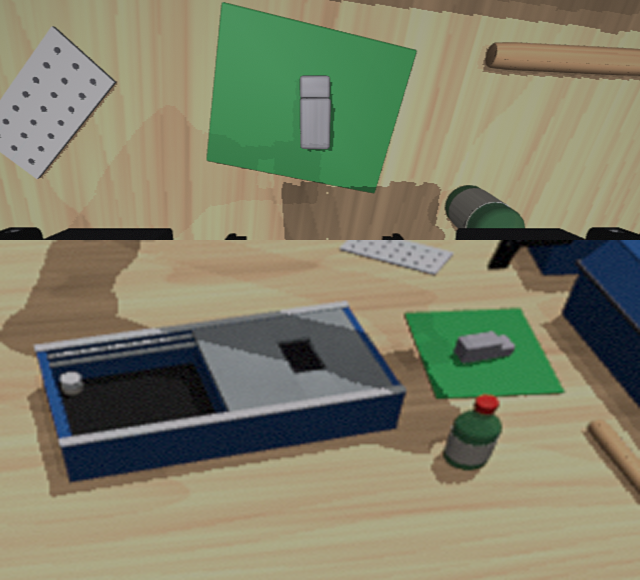

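```bash
python3 -c "
from bench import *
s=read_state(); print(s['joint_vel']); print(close_job())"
```

```text
[-0.00096742 -0.00105542 -0.00063352  0.0005915   0.00086825 -0.00037597
 -0.00059628]
the job is handed in; nothing more can be done
None
```

The yellow door is fully home under the grey one as far as I could tell, and the bar lies flat in the middle of the green mat. The job was handed in at about 36 s of the 72 s allowed. No verdict was reported.

**How it was done:**
- I slid the door with closed fingers in its cup, then pushed its rear face to just short of flush.
- The move rows cannot tilt the tool, so I pushed the last stretch with the gripped bar's nose. A level nose stopped on the chest's divider.
- I pressed the nose against the divider to pitch it down about 15–18°, and it then reached under the grey edge.
- I took most of that tilt back out against the bay's end wall, lifted the bar out, and set it on the mat.

**Last checks:**
- **Bar:** the wrist and top cameras put its centre within about 7 mm of the mat's centre. The scene camera, which is less precise, gave up to about 20 mm. All are inside the limits, and the bar looks flat.
- **Doors:** no yellow shows in the final picture, and the grey door's edge is where it started. The highest force I read at the wrist was about 18 N.
- **Oil bottle and jar:** the oil bottle stands in the final picture. The networks place both it and the jar where they started.

**Less certain:**
- **Door fully home:** I inferred this from the push, not from sight, because the rear face is hidden. The nose corner stopped at about 1 mm on the chest's x axis at two heights, which matches 0.179 m of travel.
- **Setting down:** the force reading stayed near −6 N although the picture showed the bar already on the mat. The fingers slid down the bar by about 8 mm. It went to about −0.5 N on release, and the bar did not fall.

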